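# Load the jar shaker and pin its gate

## Robot

A 7-joint arm with a two-finger parallel gripper is mounted at the origin on the work surface. World frame = base frame: x ahead of the robot, y to its left, z up, the work surface at z = 0. Lengths are in mm, angles in rad, forces in N, time in s.
With the tool pointing down it reaches from about 400 to 875 mm from the base axis. Payload 4.4 kg.
Tool frame: the origin (TCP) lies at the very end of the fingers, on their centre line; the grasp point (between the pads) lies 19 mm behind it (ctrl.grip_depth is the distance from the TCP to the grasp point, in mm); z points along the fingers, x is the direction in which the jaws open and shut, and the axes are right-handed (so a half turn about z gives the same grasp; the last joint's range is limited). The gripper opens to 85 mm and grips with 20 to 120 N. Pads are 22 mm wide; open, the fingers measure 114 mm over their backs; the gripper's body (76 mm by 85 mm) begins 54 mm behind the grasp point. The pads swing forward as they close: fully open they stand 13 mm farther back than shut.
Start: joints at [1.04, 0.628, 0.038, 1.517, -0.027, 0.996, -0.02], TCP at [291.387, -581.043, 231.313] pointing down, gripper open.
Joint ranges: [-3.06, 3.06], [-0.37, 2.12], [-1.25, 1.32], [0.18, 2.47], [-1.1, 4.24], [0.23, 1.98], [-2.94, 2.94]. Speed limits (rad/s): [2.57, 2.57, 3.14, 3.14, 3.14, 3.14, 3.14].

## Interface

Orientations are given as [roll, pitch, yaw] about the fixed x, y, z axes, in that order (R = Rz(yaw) Ry(pitch) Rx(roll)).
In Python, from cell import ctrl gives the robot as it stands.
- The arm moves only by the shell command python3 -m creep 'ROWS'. ROWS is JSON, a list of rows, each an object with "hand": the opening, from 0 (shut) to 1 (fully open); "travel": the shift along the tool's x, y, z in cm, a list of three; "angular": the turn, a rotation vector about the tool's x, y, z in degrees, a list of three. In form: [{"hand": hand, "travel": [tx, ty, tz], "angular": [rx, ry, rz]}, ...]. A call has 1 to 20 rows; each row is the pose to reach, as a shift and turn from the pose measured when the call began, along the tool's axes at that moment; what a row does not reach only later rows make up. A row lasts 1/10 s, in which the tool goes at most 50 mm and 8.59 degrees, less where a joint would pass 70% of its speed; a pose out of reach is approached as far as the arm can. A call with a gripper value outside its range is refused whole. The fingers move at their own pace and stop on an object; the grip force is fixed at half the most. Time passes only in rows, so rows that repeat a pose let the fingers close. It gives the time, the measured TCP pose, the force and the opening at its end, in the units of the state.
- ctrl.read_state(): the state, without advancing time (a new reading comes with each control period).
- ctrl.get_image(name): name is "scene" or "top" or "wrist"; returns a dict with "frame" (480x640x3 uint8, red, green, blue), "fx", "fy", "cx", "cy" (pixels), "origin" and "orientation" of the camera in the world. Camera axes: x right, y down, z forward; pixel columns grow to the right and rows downward; lengths in mm; the calibration is good to about 2 mm. A picture is of the moment at which its call begins. There is no depth.
- ctrl.finish_job(): hands the job in, once; it reports no verdict.
Trained networks look in the newest picture that a camera, given by its name, has taken for a name from the list of things; names that differ only in an ending like _2 or _b are one class to them, and where a whole thing is asked for, a point or a joint stands for the part that bears it (a point fixed in the world has none). Each returns a list of dicts, best first, with "confidence" (0 to 1); they miss things now and then, are a little off and sometimes report something else, mostly with a low value. They report only what shows in the picture. A call takes as long as a camera call. They do not tell look-alikes from the thing itself.
- ctrl.regions_of(camera, thing): "region" (480x640 bool, what is visible of it).
- ctrl.spot_point(camera, thing): "at" ([x, y, z] in mm, in world coordinates, good to about 4 mm: a listed point, or the origin of a listed thing).
The state is a dict: "clock": time; "qpos": joint angles; "qd": joint speeds; "tau": joint torques, N m; "eef_pos": TCP position; "tool_rot": TCP orientation; "force": force on the tool from outside, world axes, zero at the start; "torque": the same for the moment, N m; "width": finger opening in mm.
Only numpy, scipy, OpenCV 4.12 (cv2) and the standard library are available. Lean on these libraries where they do the work, as an engineer would, in place of code of your own. Each camera call takes 0.05 s, during which the arm holds its last target. There are 200 camera calls.

## Task

Get the jar shaker ready to run: first lift the steel can out of its tray by the handle and set it upright on the round rubber mat, then stand every sample jar from the light panel upright in the tray, one to a bay, flat on the floor. When all the jars are in, lay the loose gate across the front of the tray, its knuckle down on the fixed hinge knuckle and its other end pressing down the switch lever, and finally push the hinge pin down through both knuckles until its collar is home on the gate. The can must stay upright all the way, and the beaker, the wash bottle and the blue box must be left where they are.

Things in the scene. Friction and masses are not known exactly. Their poses are not given: they have to be found in the camera images.
- shaker: Jar shaker, fixed: white base 220 x 300 mm (x, y), top 45 mm high, with an open tray on it. Origin on the bench under the tray's centre; -x is its front (gate side), y runs along the front. Tray 148 x 148 mm inside; rails 12 mm thick rise 30 mm above its floor at the +x, +y and -y sides, an 8 mm sill at the front.
- tray_floor (a point): Centre of the tray's floor, 45 mm above the bench, axes as the shaker's. A steel cross of ribs (6 mm wide, 6 mm high, along x and y through this point) parts the floor into four bays with centres at x = +-37, y = +-37 mm.
- hinge_hole (a point): Centre of the hole at the top of the fixed hinge knuckle, an upright steel tube, outer diameter 40, hole 17, 40 mm deep, top 85 mm above the bench; axes as the shaker's. Three pointed guide posts (8 mm thick, 26 mm from the axis, at 90, -30 and 210 degrees from x) rise 16 mm above its top and centre the gate's knuckle with 2 mm play; the -y side is open for the bar.
- rest_pad (a point): Centre of the top of the rest pad that carries the gate's bar, 24 x 14 mm, 85 mm above the bench; 181 mm from hinge_hole along the shaker's -y.
- lever_arm (a joint): Sprung limit-switch lever at the -y end of the shaker's front: a 34 mm arm with a roller, hinged on a black housing (top 97 mm above the bench, face 237 mm from hinge_hole along -y), pointing to the shaker's +y and up. 0 = free (roller top 98 mm high); grows in rad as pressed down; about 0.4 under the fitted gate, whose own weight presses it.
- gate_grip (a point): Middle of the gate's upright black grip tab (13 mm thick along x, 56 long along y), 50 mm above the gate's underside, 22 mm above its bar; axes as the gate's. Gate: loose aluminium bar, 0.3 kg, 16 mm thick (x), 28 high, lying the way up it is used; balance point within 15 mm of the tab. Fitted, its axes lie along the shaker's.
- gate_hole (a point): Centre of the hole at the top of the gate's round knuckle (outer diameter 40, hole 17, 28 mm high), 95 mm from gate_grip along the gate's +y, 28 mm above the gate's underside; axes as the gate's. Fitted, it is 28 mm above hinge_hole.
- gate_end (a point): Underside of the gate's plain end, 125 mm from gate_grip along the gate's -y: the edge that presses the lever.
- pin_grip (a point): Middle of the black grip (18 mm diameter, 36 long) of the loose hinge pin, 84 mm above its tip. Below it a collar 24 mm diameter, 6 thick, and a steel shank 12 mm diameter, 60 long, with a pointed tip; 102 mm in all, 90 g. At first it stands upright in a grey block, collar on the block's top.
- pin_tip (a point): Tip of the hinge pin; z points up its axis to the grip. Pin home: collar on the gate's knuckle, tip 32 mm below hinge_hole.
- holder: Fixed grey block 56 x 56 x 66 mm with a 16 mm hole, 62 mm deep, in which the pin stands; origin under its centre.
- can_grip (a point): Middle of the can's overhead handle, a straight level black bar 13 x 13 mm, 86 mm long along its y axis, 140 mm above the can's underside. Open steel can 84 mm in diameter, 85 mm high, 0.4 kg, handle on two uprights; at first it stands on the ribs in the middle of the shaker's tray.
- can_base (a point): Centre of the can's underside, z up its axis.
- mat: Round black rubber mat, fixed, 120 mm in diameter, 4 mm thick; origin under its centre.
- panel: Light panel, fixed, 200 x 200 mm, 25 mm high, white lit top; the jars stand on it at first. Origin under its centre.
- beaker: Bystander: open glass beaker, 90 mm diameter, 110 mm high; origin under its centre.
- wash: Bystander: white wash bottle with an orange cap, 68 mm diameter, 190 mm high; origin under its centre.
- tipbox: Bystander: blue plastic box 85 x 120 x 60 mm; origin under its centre.
- jar1_mid (a point): Middle (half-way up, 42.5 mm above its underside) of a closed glass sample jar, 46 mm diameter, 85 mm high with a white lid, about 0.16 kg; z up its axis. None if this jar is absent from the start. All jars are alike.
- jar2_mid (a point): Middle (half-way up, 42.5 mm above its underside) of a closed glass sample jar, 46 mm diameter, 85 mm high with a white lid, about 0.16 kg; z up its axis. None if this jar is absent from the start. All jars are alike.
- jar3_mid (a point): Middle (half-way up, 42.5 mm above its underside) of a closed glass sample jar, 46 mm diameter, 85 mm high with a white lid, about 0.16 kg; z up its axis. None if this jar is absent from the start. All jars are alike.
- jar4_mid (a point): Middle (half-way up, 42.5 mm above its underside) of a closed glass sample jar, 46 mm diameter, 85 mm high with a white lid, about 0.16 kg; z up its axis. None if this jar is absent from the start. All jars are alike.
Not all that is in view belongs to the job. Leave any turquoise look-alike of the part that bears gate_grip alone. There is more than one size of the part that bears pin_grip; the job needs the smaller.

How it is judged:
By the outcome, as a careful person would: the job done as asked, in the order asked, and still so for the second after the job is handed in, with the robot touching nothing.
Of jar1, jar2, jar3, jar4 only 2 to 4 are there at a start; the rules pass over those that are not, and their reading is None.
At some moment in a run one of can may be knocked a few centimetres aside while the robot is not near it.
It also fails if it takes over 210 s, if anything falls off the work surface, if the arm or the gripper's body presses on something with over 40 N, if the wrist force passes 120 N, or if a joint passes its speed limit or range.

## Working session

There is one attempt and no reset: what is moved stays moved. The work goes in short steps, Python scripts to look and compute and a shell command to move; the robot and the scene stay as the last step left them, time stands still between calls to the robot, and variables do not carry over. Pictures are saved under pics/ and viewed, about 12 in all and at most 16, crops included, and the job is handed in when it is done.

```bash
ls; mkdir -p pics
cat > h.py <<'E'
import numpy as np, cv2
from cell import ctrl
from scipy.spatial.transform import Rotation as R
def save(cam,name,box=None,scale=1):
    im=ctrl.get_image(cam); f=im["frame"][:,:,::-1]
    if box: f=f[box[1]:box[3],box[0]:box[2]]
    if scale!=1: f=cv2.resize(f,None,fx=scale,fy=scale,interpolation=cv2.INTER_CUBIC)
    cv2.imwrite("pics/"+name+".png",f); return im
def rot(o):
    o=np.array(o,float)
    return o if o.shape==(3,3) else R.from_euler('xyz',o).as_matrix()
def px(im,p):
    c=rot(im["orientation"]).T@(np.array(p)-im["origin"])
    return (im["fx"]*c[0]/c[2]+im["cx"], im["fy"]*c[1]/c[2]+im["cy"])
def ray(im,u,v,z):
    d=rot(im["orientation"])@np.array([(u-im["cx"])/im["fx"],(v-im["cy"])/im["fy"],1])
    o=np.array(im["origin"]); return o+d*(z-o[2])/d[2]
def st():
    s=ctrl.read_state(); return s
def go(p,yaw=None,down=True):
    """shift (cm, tool axes) and rotvec (deg) to bring TCP to p, tool down with jaw axis (tool x) at yaw"""
    s=st(); R0=rot(s["tool_rot"]); t=R0.T@(np.array(p)-s["eef_pos"])/10
    best=None
    if yaw is None: yaw=np.arctan2(R0[1,0],R0[0,0])
    for k in (-1,0,1,2):
        R1=R.from_euler('xyz',[np.pi,0,yaw+k*np.pi]).as_matrix()
        r=R.from_matrix(R0.T@R1).as_rotvec(degrees=True)
        if best is None or np.linalg.norm(r)<np.linalg.norm(best): best=r
    return t.round(2),best.round(1)
E
cat > l.py <<'E'
from h import *
for c in ("scene","top"):
    im=save(c,c+"0")
    print(c,np.round(im["origin"]),np.round(im["orientation"],3),im["fx"])
    for n in "shaker tray_floor hinge_hole rest_pad gate_grip gate_hole gate_end pin_grip pin_tip holder can_grip can_base mat panel beaker wash tipbox jar1_mid".split():
        print(n,[(np.round(d["at"]).astype(int).tolist(),round(d["confidence"],2),np.round(px(im,d["at"])).astype(int).tolist()) for d in ctrl.spot_point(c,n)][:6])
print(st())
E
python3 l.py
```

```text
pics
scene [1027.  677.  675.] [-2.125 -0.019  2.489] 482.9211430676742
shaker [([466, 15, 86], 0.27, [336, 262]), ([463, -125, 28], 0.22, [300, 254])]
tray_floor [([565, 91, 44], 0.96, [321, 312])]
hinge_hole [([449, 194, 84], 0.65, [401, 302]), ([561, -138, 48], 0.46, [262, 258])]
rest_pad [([467, 18, 86], 0.91, [336, 262]), ([562, -274, 64], 0.45, [233, 228])]
gate_grip [([221, 274, 50], 0.88, [503, 293]), ([556, -138, 48], 0.62, [264, 258])]
gate_hole [([596, 346, 88], 0.71, [404, 384]), ([299, 219, 28], 0.68, [456, 302]), ([462, -125, 28], 0.59, [300, 254]), ([469, 16, 88], 0.55, [335, 261])]
gate_end [([112, 334, 2], 0.85, [551, 306]), ([682, -151, 1], 0.67, [214, 291])]
pin_grip [([677, 312, 116], 0.7, [352, 382]), ([600, 348, 87], 0.6, [403, 387])]
pin_tip [([678, 314, -2], 0.95, [348, 434]), ([465, -127, 28], 0.32, [299, 254])]
holder [([593, 349, 0], 0.87, [401, 422])]
can_grip [([567, 85, 192], 0.71, [319, 249])]
can_base [([566, 86, 53], 0.76, [319, 308])]
mat [([446, 368, 3], 0.6, [467, 386])]
panel [([520, -327, -2], 0.61, [239, 237])]
beaker [([763, -65, -3], 0.91, [19
[... 1305 characters left out ...]
[467, -372, 67], 0.87, [467, 241])]
{'clock': 1.9, 'qpos': array([ 1.04015248,  0.62838391,  0.03849823,  1.51737161, -0.02698278,
        0.99631987, -0.01997469]), 'qd': array([ 0.00033431, -0.00024419, -0.00135967, -0.00044728, -0.00124856,
       -0.00026967,  0.00167843]), 'tau': array([ 5.92051856e-05, -5.63261461e+01,  1.22553047e+00, -1.93776172e+01,
        1.08757551e-02,  1.62805056e-03,  1.71668746e-07]), 'eef_pos': array([ 291.41630186, -581.04056125,  231.33293585]), 'tool_rot': array([-3.14156789e+00, -3.49668249e-05, -1.10594075e+00]), 'force': array([-0.14667753, -0.86087731, -0.0133534 ]), 'torque': array([ 0.01403264, -0.03842713, -0.04836761]), 'width': 85.54942338826847}
```

View pics.

View pics/scene0.png

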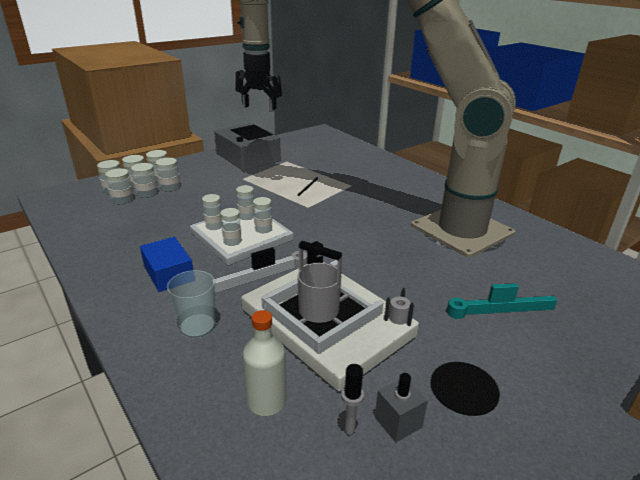

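View pics/top0.png

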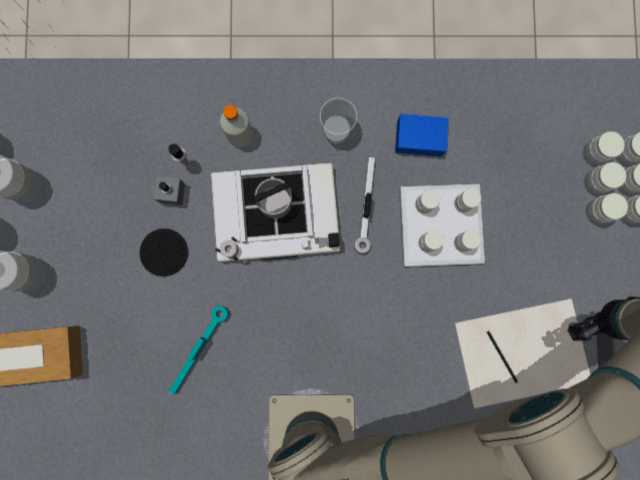

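Run:
```python
import cv2,numpy as np
f=cv2.imread("pics/top0.png"); s=cv2.imread("pics/scene0.png")
a=cv2.resize(f[150:270,200:320],(480,480),interpolation=cv2.INTER_CUBIC)
b=cv2.resize(s[220:360,260:400],(320,320),interpolation=cv2.INTER_CUBIC)
c=cv2.resize(f[140:200,150:190],(180,270),interpolation=cv2.INTER_CUBIC)
o=np.zeros((600,800,3),np.uint8); o[:480,:480]=a;o[:320,480:]=b;o[325:595,480:660]=c
cv2.imwrite("pics/c1.png",o)
```

```text
(no output)
```

View pics/c1.png

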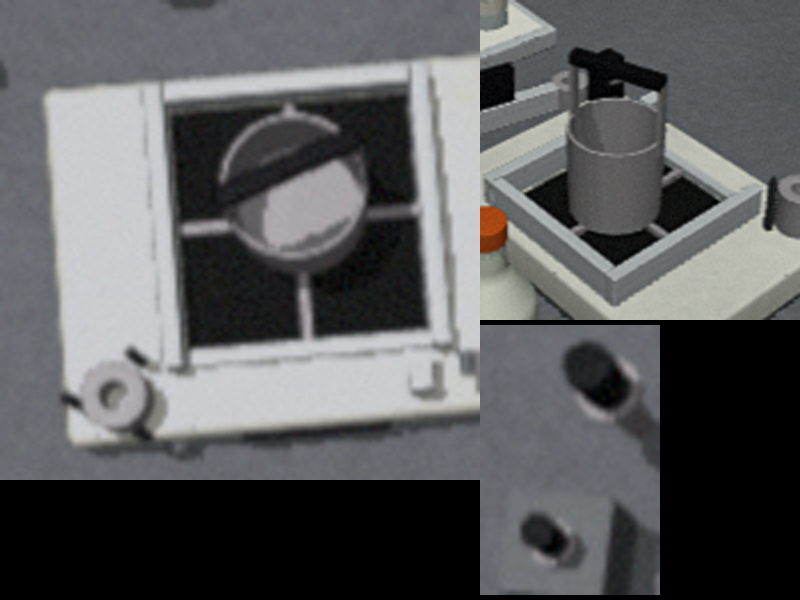

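Run:
```python
from h import *
im=ctrl.get_image("top")
a=ray(im,255,198,191);b=ray(im,290,186.5,191); m=(a+b)/2
print(a,b,m,np.degrees(np.arctan2(*(b-a)[[1,0]])), np.linalg.norm(b-a))
hy=np.arctan2(*(b-a)[[1,0]])
im2=ctrl.get_image("scene")
print([px(im2,p) for p in(a,b)])
# can px check, hinge / rest pad angle
h=np.array([448,194]);r=np.array([467.5,13]); print(np.degrees(np.arctan2(*(h-r)[::-1])),np.linalg.norm(h-r))
print(go([569,85,300],hy+np.pi/2))
print(ctrl.spot_point("top","can_grip")[:1],ctrl.spot_point("scene","can_grip")[:1])
```

```text
[552.59937655 122.9676682  191.        ] [578.03813087  46.19938973 191.        ] [565.31875371  84.58352897 191.        ] -71.66631883367411 80.87335037416831
[(np.float64(338.403103873052), np.float64(256.48645747776317)), (np.float64(302.2890598162205), np.float64(242.55496089560287))]
96.14903274192535 182.04738394165406
(array([-47.09, -54.67,  -6.87]), array([ -0. ,  -0. , -81.7]))
[{'at': [568.8, 90.0, 189.5], 'confidence': 0.66}] [{'at': [567.7, 88.7, 192.6], 'confidence': 0.63}]
```

```bash
python3 -m creep '[{"hand":1,"travel":[-47.3,-54.6,-6.9],"angular":[0,0,-81.7]},{"hand":1,"travel":[-47.3,-54.6,-6.9],"angular":[0,0,-81.7]},{"hand":1,"travel":[-47.3,-54.6,-6.9],"angular":[0,0,-81.7]},{"hand":1,"travel":[-47.3,-54.6,-6.9],"angular":[0,0,-81.7]},{"hand":1,"travel":[-47.3,-54.6,-6.9],"angular":[0,0,-81.7]},{"hand":1,"travel":[-47.3,-54.6,-6.9],"angular":[0,0,-81.7]},{"hand":1,"travel":[-47.3,-54.6,-6.9],"angular":[0,0,-81.7]},{"hand":1,"travel":[-47.3,-54.6,-6.9],"angular":[0,0,-81.7]},{"hand":1,"travel":[-47.3,-54.6,-6.9],"angular":[0,0,-81.7]},{"hand":1,"travel":[-47.3,-54.6,-6.9],"angular":[0,0,-81.7]},{"hand":1,"travel":[-47.3,-54.6,-6.9],"angular":[0,0,-81.7]},{"hand":1,"travel":[-47.3,-54.6,-6.9],"angular":[0,0,-81.7]},{"hand":1,"travel":[-47.3,-54.6,-6.9],"angular":[0,0,-81.7]},{"hand":1,"travel":[-47.3,-54.6,-6.9],"angular":[0,0,-81.7]},{"hand":1,"travel":[-47.3,-54.6,-6.9],"angular":[0,0,-81.7]},{"hand":1,"travel":[-47.3,-54.6,-6.9],"angular":[0,0,-81.7]},{"hand":1,"travel":[-47.3,-54.6,-6.9],"angular":[0,0,-81.7]},{"hand":1,"travel":[-47.3,-54.6,-6.9],"angular":[0,0,-81.7]}]'
python3 - <<'E'
from h import *
im=save("wrist","w1")
for n in ("can_grip","can_base","tray_floor","hinge_hole","rest_pad"): print(n,[(np.round(d["at"]),d["confidence"]) for d in ctrl.spot_point("wrist",n)][:2])
E
```

```text
clock: 3.9
eef_pos: [567.1, 84.7, 300.1]
tool_rot: [3.14, 0.001, 0.318]
force: [0.4, -0.4, -0.6]
width: 85.6
can_grip [(array([567.,  88., 190.]), 0.87)]
can_base [(array([563.,  87.,  51.]), 0.76)]
tray_floor [(array([758., -64.,   1.]), 0.62)]
hinge_hole [(array([452., 200.,  86.]), 0.96)]
rest_pad [(array([469.,  13.,  89.]), 0.87)]
```

View pics/w1.png

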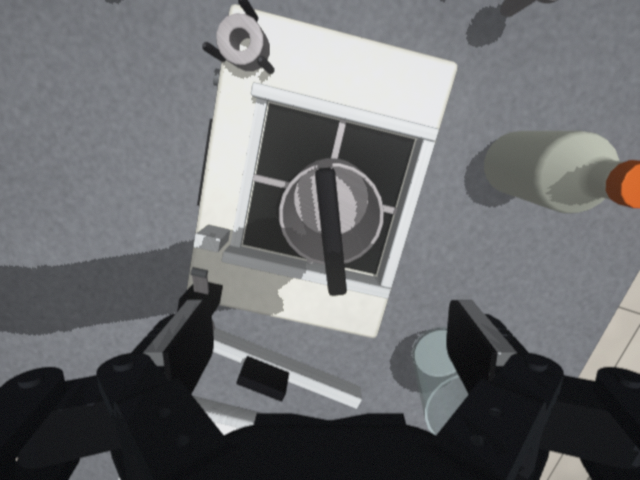

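Run:
```python
from h import *
im=ctrl.get_image("wrist")
a=ray(im,324,170,197);b=ray(im,337,294,197); m=(a+b)/2
print(a,b,m,np.degrees(np.arctan2(*(b-a)[[1,0]])), np.linalg.norm(b-a))
hy=np.arctan2(*(b-a)[[1,0]])
print(go([m[0],m[1],171],hy+np.pi/2))
```

```text
[549.05176655 126.89025257 197.        ] [582.85794902  50.88222214 197.        ] [565.95485779  88.88623736 197.        ] -66.02187959401402 83.1870101845764
(array([-0.05, -0.33, 12.94]), array([ 0. , -0. , -5.7]))
```

```bash
python3 -m creep '[{"hand":1,"travel":[0,-0.3,4],"angular":[0,0,-5.7]},{"hand":1,"travel":[0,-0.3,8],"angular":[0,0,-5.7]},{"hand":1,"travel":[0,-0.3,12],"angular":[0,0,-5.7]},{"hand":1,"travel":[0,-0.3,12.9],"angular":[0,0,-5.7]},{"hand":1,"travel":[0,-0.3,12.9],"angular":[0,0,-5.7]},{"hand":0,"travel":[0,-0.3,12.9],"angular":[0,0,-5.7]},{"hand":0,"travel":[0,-0.3,12.9],"angular":[0,0,-5.7]},{"hand":0,"travel":[0,-0.3,12.9],"angular":[0,0,-5.7]},{"hand":0,"travel":[0,-0.3,12.9],"angular":[0,0,-5.7]},{"hand":0,"travel":[0,-0.3,12.9],"angular":[0,0,-5.7]},{"hand":0,"travel":[0,-0.3,12.9],"angular":[0,0,-5.7]},{"hand":0,"travel":[0,-0.3,12.9],"angular":[0,0,-5.7]},{"hand":0,"travel":[0,-0.3,12.9],"angular":[0,0,-5.7]}]'
```

```text
clock: 5.55
eef_pos: [566.7, 88.7, 172.2]
tool_rot: [3.141, -0.001, 0.418]
force: [-1.5, -1.0, 5.8]
width: 12.0
```

```bash
python3 -m creep '[{"hand":0,"travel":[0,0,-2],"angular":[0,0,0]},{"hand":0,"travel":[0,0,-5],"angular":[0,0,0]},{"hand":0,"travel":[0,0,-8],"angular":[0,0,0]},{"hand":0,"travel":[0,0,-11],"angular":[0,0,0]},{"hand":0,"travel":[0,-2,-12],"angular":[0,0,0]},{"hand":0,"travel":[0,-5,-12],"angular":[0,0,0]},{"hand":0,"travel":[0.1,-8,-12],"angular":[0,0,0]},{"hand":0,"travel":[0.1,-11,-12],"angular":[0,0,0]},{"hand":0,"travel":[0.1,-14,-12],"angular":[0,0,0]},{"hand":0,"travel":[0.2,-17,-12],"angular":[0,0,0]},{"hand":0,"travel":[0.2,-20,-12],"angular":[0,0,0]},{"hand":0,"travel":[0.2,-23,-12],"angular":[0,0,0]},{"hand":0,"travel":[0.3,-26,-12],"angular":[0,0,0]},{"hand":0,"travel":[0.3,-28,-12],"angular":[0,0,0]},{"hand":0,"travel":[0.3,-29.5,-12],"angular":[0,0,0]},{"hand":0,"travel":[0.3,-30.2,-12],"angular":[0,0,0]},{"hand":0,"travel":[0.3,-30.2,-12],"angular":[0,0,0]}]'
python3 - <<'E'
from h import *
im=save("scene","s1",(200,80,600,440),2)
for c in ("top","scene"):
  ctrl.get_image(c)
  for n in ("can_grip","can_base","mat"): print(n,[(np.round(d["at"]),d["confidence"]) for d in ctrl.spot_point(c,n)][:2])
E
```

```text
clock: 7.25
eef_pos: [445.9, 366.3, 291.4]
tool_rot: [3.141, 0.0, 0.42]
force: [0.1, -1.3, -4.4]
width: 11.8
can_grip [(array([451., 364., 311.]), 0.93), (array([ 737., -277.,   -2.]), 0.35)]
can_base [(array([445., 361., 171.]), 0.71)]
mat [(array([446., 363.,   0.]), 0.55)]
can_grip [(array([445., 364., 308.]), 0.94), (array([ 739., -275.,   -1.]), 0.38)]
can_base [(array([448., 360., 171.]), 0.7), (array([ 565., -379.,   67.]), 0.57)]
mat [(array([447., 368.,   2.]), 0.74)]
```

View pics/s1.png

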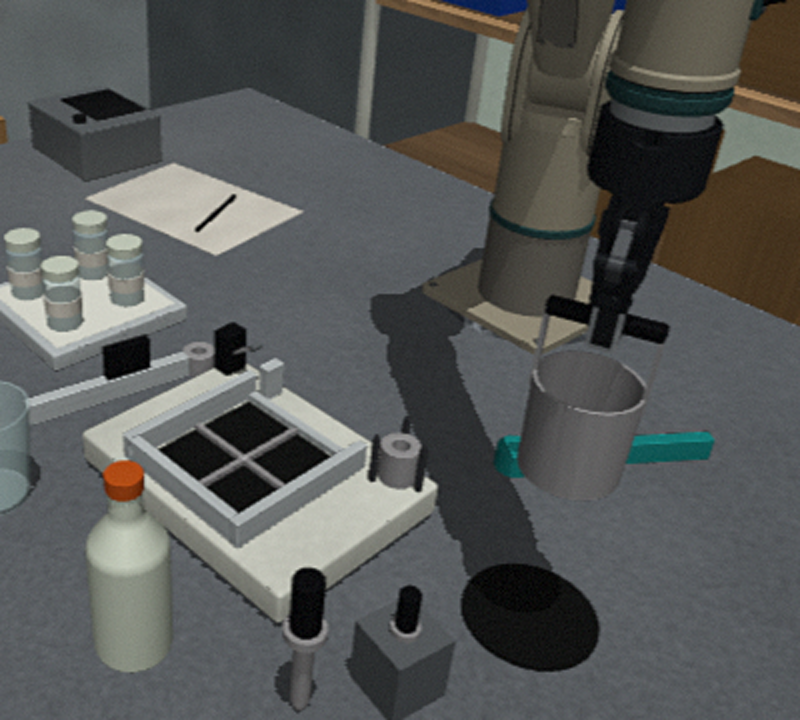

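```bash
python3 -m creep '[{"hand":0,"travel":[0,0,3],"angular":[0,0,0]},{"hand":0,"travel":[0,0,6],"angular":[0,0,0]},{"hand":0,"travel":[0,0,9],"angular":[0,0,0]},{"hand":0,"travel":[0,0,12],"angular":[0,0,0]},{"hand":0,"travel":[0,0,14],"angular":[0,0,0]},{"hand":0,"travel":[0,0,15.5],"angular":[0,0,0]},{"hand":0,"travel":[0,0,16],"angular":[0,0,0]},{"hand":0,"travel":[0,0,16.3],"angular":[0,0,0]},{"hand":0,"travel":[0,0,16.5],"angular":[0,0,0]},{"hand":0,"travel":[0,0,16.5],"angular":[0,0,0]}]'
```

```text
clock: 8.7
eef_pos: [447.5, 365.7, 127.6]
tool_rot: [3.141, -0.002, 0.417]
force: [-0.3, 0.0, -3.6]
width: 11.7
```

```bash
python3 -m creep '[{"hand":0,"travel":[0,0,0.2],"angular":[0,0,0]},{"hand":0,"travel":[0,0,0.3],"angular":[0,0,0]},{"hand":0,"travel":[0,0,0.4],"angular":[0,0,0]},{"hand":0,"travel":[0,0,0.4],"angular":[0,0,0]}]'
```

```text
clock: 9.1
eef_pos: [448.1, 366.2, 125.2]
tool_rot: [3.141, -0.004, 0.417]
force: [-0.6, -1.1, 5.2]
width: 12.3
```

```bash
python3 -m creep '[{"hand":0.3,"travel":[0,0,0],"angular":[0,0,0]},{"hand":0.6,"travel":[0,0,0],"angular":[0,0,0]},{"hand":0.6,"travel":[0,0,0],"angular":[0,0,0]},{"hand":0.6,"travel":[0,0,0],"angular":[0,0,0]},{"hand":0.6,"travel":[0,0,-2],"angular":[0,0,0]},{"hand":0.6,"travel":[0,0,-6],"angular":[0,0,0]},{"hand":0.6,"travel":[0,0,-11],"angular":[0,0,0]},{"hand":0.6,"travel":[0,0,-15],"angular":[0,0,0]},{"hand":0.6,"travel":[0,0,-15],"angular":[0,0,0]}]'
python3 - <<'E'
from h import *
im=ctrl.get_image("top")
for n in ("can_base","can_grip","tray_floor","hinge_hole","rest_pad","jar1_mid"): print(n,[(np.round(d["at"]),d["confidence"]) for d in ctrl.spot_point("top",n)][:5])
for u,v in ((429,200),(468,200),(431,240),(468,240)): print(ray(im,u,v,110))
for i in [(430,200)]: pass
f=im["frame"][180:260,400:500,::-1]; cv2.imwrite("pics/j1.png",cv2.resize(f,None,fx=7,fy=7,interpolation=cv2.INTER_CUBIC))
E
```

```text
clock: 10.0
eef_pos: [449.7, 369.0, 281.2]
tool_rot: [-3.138, -0.015, 0.417]
force: [0.1, -0.1, -0.6]
width: 51.3
can_base [(array([447., 359.,   3.]), 0.7)]
can_grip [(array([451., 364., 144.]), 0.56)]
tray_floor [(array([562.,  87.,  46.]), 0.96), (array([468.,  15.,  86.]), 0.44)]
hinge_hole [(array([451., 195.,  86.]), 0.77)]
rest_pad [(array([470.,  14.,  85.]), 0.88), (array([ 514., -325.,    0.]), 0.62), (array([ 466., -127.,   28.]), 0.53)]
jar1_mid [(array([ 469., -373.,   69.]), 0.87)]
[ 560.68607859 -275.28777371  110.        ]
[ 560.5054378  -366.44342538  110.        ]
[ 466.96004394 -277.92833324  110.        ]
[ 466.73485915 -363.86696689  110.        ]
```

View pics/j1.png

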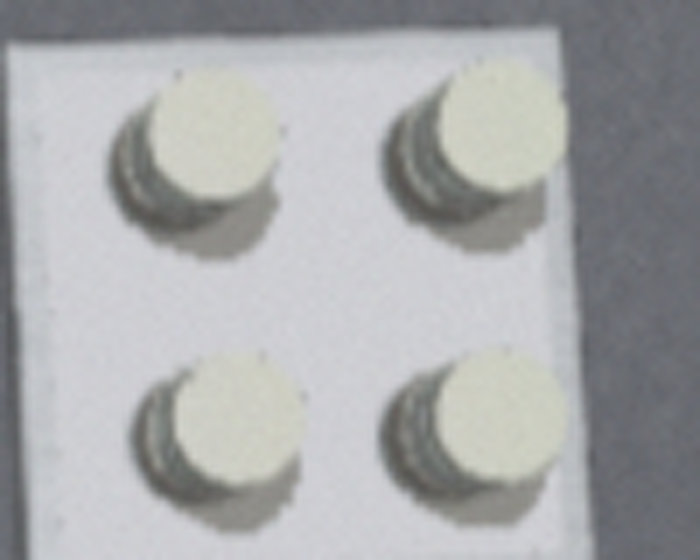

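```bash
cat >> h.py <<'E'
YJ=np.radians(51.15)
JARS=[(430.4,199),(471.9,197.9),(433.9,239.9),(471.9,239.3)]
E
python3 - <<'E'
from h import *
im=ctrl.get_image("top")
P=[ray(im,u,v,110) for u,v in JARS]
print(np.round(P,1))
s=ctrl.get_image("scene"); print(ray(s,321.5,309,51), px(s,(564,88,51)), px(im,(564,88,51)))
for n in ["jar1_mid"]:
  d=ctrl.spot_point("scene",n); print(d[:4])
for p in P: print(go([p[0],p[1],200],YJ))
E
```

```text
[[ 563.  -278.6  110. ]
 [ 565.4 -375.7  110. ]
 [ 467.2 -284.7  110. ]
 [ 468.3 -373.   110. ]]
[562.32995998  89.91028201  51.        ] (np.float64(320.25533547934816), np.float64(308.8185072995919)) (np.float64(274.49955922770306), np.float64(202.9023437659962))
[{'at': [473.0, -366.4, 68.4], 'confidence': 0.75}]
(array([-15.57,  63.6 ,   7.44]), array([  0.1,  -0.1, -27.2]))
(array([-19.29,  72.57,   7.43]), array([  0.1,  -0.1, -27.2]))
(array([-24.58,  60.26,   7.41]), array([  0.1,  -0.1, -27.2]))
(array([-28.05,  68.38,   7.41]), array([  0.1,  -0.1, -27.2]))
```

```bash
python3 -m creep '[{"hand":1,"travel":[-15.6,63.6,7.4],"angular":[0,0,-27.2]},{"hand":1,"travel":[-15.6,63.6,7.4],"angular":[0,0,-27.2]},{"hand":1,"travel":[-15.6,63.6,7.4],"angular":[0,0,-27.2]},{"hand":1,"travel":[-15.6,63.6,7.4],"angular":[0,0,-27.2]},{"hand":1,"travel":[-15.6,63.6,7.4],"angular":[0,0,-27.2]},{"hand":1,"travel":[-15.6,63.6,7.4],"angular":[0,0,-27.2]},{"hand":1,"travel":[-15.6,63.6,7.4],"angular":[0,0,-27.2]},{"hand":1,"travel":[-15.6,63.6,7.4],"angular":[0,0,-27.2]},{"hand":1,"travel":[-15.6,63.6,7.4],"angular":[0,0,-27.2]},{"hand":1,"travel":[-15.6,63.6,7.4],"angular":[0,0,-27.2]},{"hand":1,"travel":[-15.6,63.6,7.4],"angular":[0,0,-27.2]},{"hand":1,"travel":[-15.6,63.6,7.4],"angular":[0,0,-27.2]},{"hand":1,"travel":[-15.6,63.6,7.4],"angular":[0,0,-27.2]},{"hand":1,"travel":[-15.6,63.6,7.4],"angular":[0,0,-27.2]},{"hand":1,"travel":[-15.6,63.6,7.4],"angular":[0,0,-27.2]},{"hand":1,"travel":[-15.6,63.6,7.4],"angular":[0,0,-27.2]},{"hand":1,"travel":[-15.6,63.6,7.4],"angular":[0,0,-27.2]}]'
python3 - <<'E'
from h import *
print(go((563,-278.6,66),YJ), np.degrees(st()["tool_rot"]))
for d in ctrl.spot_point("wrist","jar1_mid"): print(d)
E
```

```text
clock: 12.2
eef_pos: [563.2, -276.2, 200.8]
tool_rot: [3.14, -0.003, 0.896]
force: [0.1, -0.1, -0.5]
width: 85.4
(array([-0.24,  0.12, 13.48]), array([ 0.1, -0.2,  0.2])) [ 1.79921478e+02 -1.75254930e-01  5.13173741e+01]
```

```bash
python3 -m creep '[{"hand":1,"travel":[-0.2,0.1,5],"angular":[0.1,-0.2,0.2]},{"hand":1,"travel":[-0.2,0.1,9.5],"angular":[0.1,-0.2,0.2]},{"hand":1,"travel":[-0.2,0.1,12.5],"angular":[0.1,-0.2,0.2]},{"hand":1,"travel":[-0.2,0.1,13.5],"angular":[0.1,-0.2,0.2]},{"hand":1,"travel":[-0.2,0.1,13.5],"angular":[0.1,-0.2,0.2]},{"hand":0,"travel":[-0.2,0.1,13.5],"angular":[0.1,-0.2,0.2]},{"hand":0,"travel":[-0.2,0.1,13.5],"angular":[0.1,-0.2,0.2]},{"hand":0,"travel":[-0.2,0.1,13.5],"angular":[0.1,-0.2,0.2]},{"hand":0,"travel":[-0.2,0.1,13.5],"angular":[0.1,-0.2,0.2]},{"hand":0,"travel":[-0.2,0.1,13.5],"angular":[0.1,-0.2,0.2]},{"hand":0,"travel":[-0.2,0.1,12.5],"angular":[0.1,-0.2,0.2]},{"hand":0,"travel":[-0.2,0.1,9],"angular":[0.1,-0.2,0.2]},{"hand":0,"travel":[-0.2,0.1,5],"angular":[0.1,-0.2,0.2]},{"hand":0,"travel":[-0.2,0.1,1],"angular":[0.1,-0.2,0.2]},{"hand":0,"travel":[-0.2,0.1,0],"angular":[0.1,-0.2,0.2]},{"hand":0,"travel":[-0.2,0.1,0],"angular":[0.1,-0.2,0.2]}]'
python3 - <<'E'
from h import *
C=np.array([563,88.5]);t=np.radians(6.15)
for a in((37,37),(37,-37),(-37,37),(-37,-37)):
  p=C+np.array([[np.cos(t),-np.sin(t)],[np.sin(t),np.cos(t)]])@a
  print(a,p.round(1),go((*p,200),YJ))
im=save("wrist","w2")
E
```

```text
clock: 13.85
eef_pos: [563.6, -279.0, 203.2]
tool_rot: [3.138, 0.0, 0.892]
force: [-0.0, -0.7, -1.1]
width: 44.3
(37, 37) [595.8 129.3] (array([ 33.8 , -23.14,   0.23]), array([ 0.2,  0. , -0.1]))
(37, -37) [603.8  55.7] (array([ 28.57, -17.9 ,   0.25]), array([ 0.2,  0. , -0.1]))
(-37, 37) [522.2 121.3] (array([ 28.56, -28.36,   0.21]), array([ 0.2,  0. , -0.1]))
(-37, -37) [530.2  47.7] (array([ 23.33, -23.13,   0.23]), array([ 0.2,  0. , -0.1]))
```

View pics/w2.png

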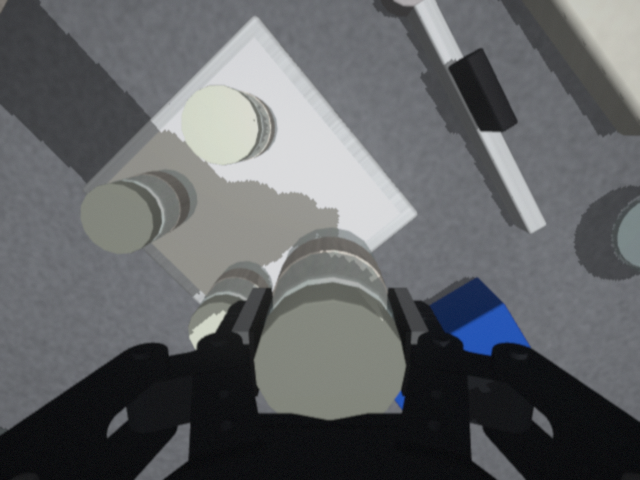

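```bash
python3 -m creep '[{"hand":0,"travel":[33.8,-23.1,0],"angular":[0.2,0,0]},{"hand":0,"travel":[33.8,-23.1,0],"angular":[0.2,0,0]},{"hand":0,"travel":[33.8,-23.1,0],"angular":[0.2,0,0]},{"hand":0,"travel":[33.8,-23.1,0],"angular":[0.2,0,0]},{"hand":0,"travel":[33.8,-23.1,0],"angular":[0.2,0,0]},{"hand":0,"travel":[33.8,-23.1,0],"angular":[0.2,0,0]},{"hand":0,"travel":[33.8,-23.1,0],"angular":[0.2,0,0]},{"hand":0,"travel":[33.8,-23.1,0],"angular":[0.2,0,0]},{"hand":0,"travel":[33.8,-23.1,0],"angular":[0.2,0,0]},{"hand":0,"travel":[33.8,-23.1,0],"angular":[0.2,0,0]},{"hand":0,"travel":[33.8,-23.1,0],"angular":[0.2,0,0]},{"hand":0,"travel":[33.8,-23.1,4],"angular":[0.2,0,0]},{"hand":0,"travel":[33.8,-23.1,8],"angular":[0.2,0,0]},{"hand":0,"travel":[33.8,-23.1,10.4],"angular":[0.2,0,0]},{"hand":0,"travel":[33.8,-23.1,11],"angular":[0.2,0,0]},{"hand":0,"travel":[33.8,-23.1,11.4],"angular":[0.2,0,0]},{"hand":0,"travel":[33.8,-23.1,11.5],"angular":[0.2,0,0]},{"hand":0,"travel":[33.8,-23.1,11.5],"angular":[0.2,0,0]}]'
```

```text
clock: 15.7
eef_pos: [591.9, 124.5, 88.1]
tool_rot: [-3.138, 0.01, 0.888]
force: [-12.1, -4.1, 21.8]
width: 44.3
```

Run:
```python
from h import *
a=ctrl.get_image("top")["frame"]; b=ctrl.get_image("scene")["frame"]
A=cv2.resize(a[150:270,200:340,::-1],None,fx=3,fy=3,interpolation=cv2.INTER_CUBIC)
B=cv2.resize(b[200:360,230:350,::-1],None,fx=3,fy=3,interpolation=cv2.INTER_CUBIC)
o=np.zeros((600,800,3),np.uint8);o[:360,:420]=A;o[:480,425:785]=B;cv2.imwrite("pics/p1.png",o)
print(st()["force"],st()["eef_pos"])
```

```text
[-10.46255583  -4.26167201  20.68232443] [591.87816603 124.52290013  88.03439044]
```

View pics/p1.png

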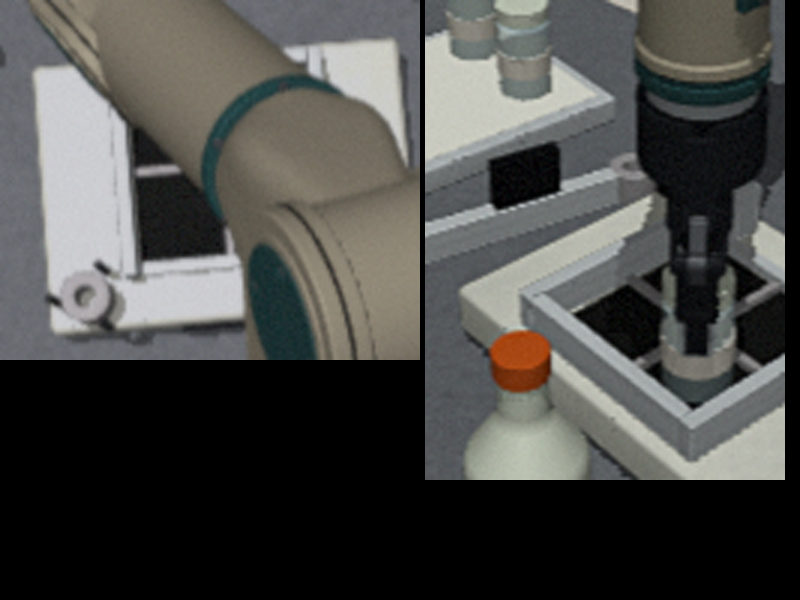

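```bash
python3 -m creep '[{"hand":0,"travel":[0,0,0],"angular":[0,0,0]},{"hand":0.7,"travel":[0,0,0],"angular":[0,0,0]},{"hand":0.7,"travel":[0,0,0],"angular":[0,0,0]},{"hand":0.7,"travel":[0,0,0],"angular":[0,0,0]},{"hand":0.8,"travel":[0,0,-4],"angular":[0,0,0]},{"hand":1,"travel":[0,0,-8],"angular":[0,0,0]},{"hand":1,"travel":[0,0,-12],"angular":[0,0,0]},{"hand":1,"travel":[0,0,-12],"angular":[0,0,0]}]'
python3 - <<'E'
from h import *
for p in [(565.4,-375.7),(467.2,-284.7),(468.3,-373)]: print(go((*p,200),YJ))
print(st()["force"])
E
```

```text
clock: 16.6
eef_pos: [596.5, 127.1, 213.6]
tool_rot: [3.139, 0.001, 0.888]
force: [-0.1, 0.5, -0.2]
width: 85.3
(array([-40.97,  29.31,   1.47]), array([ 0.1,  0. , -0.3]))
(array([-40.1 ,  15.95,   1.43]), array([ 0.1,  0. , -0.3]))
(array([-46.88,  21.61,   1.45]), array([ 0.1,  0. , -0.3]))
[-0.08422815  0.46662981 -0.1687949 ]
```

```bash
python3 -m creep '[{"hand":1,"travel":[-41,29.3,1.5],"angular":[0.1,0,-0.3]},{"hand":1,"travel":[-41,29.3,1.5],"angular":[0.1,0,-0.3]},{"hand":1,"travel":[-41,29.3,1.5],"angular":[0.1,0,-0.3]},{"hand":1,"travel":[-41,29.3,1.5],"angular":[0.1,0,-0.3]},{"hand":1,"travel":[-41,29.3,1.5],"angular":[0.1,0,-0.3]},{"hand":1,"travel":[-41,29.3,1.5],"angular":[0.1,0,-0.3]},{"hand":1,"travel":[-41,29.3,1.5],"angular":[0.1,0,-0.3]},{"hand":1,"travel":[-41,29.3,1.5],"angular":[0.1,0,-0.3]},{"hand":1,"travel":[-41,29.3,1.5],"angular":[0.1,0,-0.3]},{"hand":1,"travel":[-41,29.3,1.5],"angular":[0.1,0,-0.3]},{"hand":1,"travel":[-41,29.3,1.5],"angular":[0.1,0,-0.3]},{"hand":1,"travel":[-41,29.3,1.5],"angular":[0.1,0,-0.3]},{"hand":1,"travel":[-41,29.3,1.5],"angular":[0.1,0,-0.3]},{"hand":1,"travel":[-41,29.3,6],"angular":[0.1,0,-0.3]},{"hand":1,"travel":[-41,29.3,10.5],"angular":[0.1,0,-0.3]},{"hand":1,"travel":[-41,29.3,13.5],"angular":[0.1,0,-0.3]},{"hand":1,"travel":[-41,29.3,14.9],"angular":[0.1,0,-0.3]},{"hand":1,"travel":[-41,29.3,14.9],"angular":[0.1,0,-0.3]},{"hand":0,"travel":[-41,29.3,14.9],"angular":[0.1,0,-0.3]},{"hand":0,"travel":[-41,29.3,14.9],"angular":[0.1,0,-0.3]}]'
python3 -m creep '[{"hand":0,"travel":[0,0,0],"angular":[0,0,0]},{"hand":0,"travel":[0,0,0],"angular":[0,0,0]},{"hand":0,"travel":[0,0,0],"angular":[0,0,0]},{"hand":0,"travel":[0,0,-1],"angular":[0,0,0]},{"hand":0,"travel":[0,0,-5],"angular":[0,0,0]},{"hand":0,"travel":[0,0,-9],"angular":[0,0,0]},{"hand":0,"travel":[0,0,-13.4],"angular":[0,0,0]},{"hand":0,"travel":[0,0,-13.4],"angular":[0,0,0]},{"hand":0,"travel":[0,0,-13.4],"angular":[0,0,0]}]'
python3 - <<'E'
from h import *
print(go((603.8,55.7,200),YJ))
E
```

```text
clock: 18.6
eef_pos: [567.0, -376.4, 68.0]
tool_rot: [3.137, -0.0, 0.894]
force: [-0.7, -0.1, -0.2]
width: 59.2
clock: 19.5
eef_pos: [566.6, -376.4, 203.3]
tool_rot: [3.135, 0.0, 0.893]
force: [-1.1, 0.5, -2.3]
width: 44.1
(array([ 36.  , -24.19,   0.17]), array([0.4, 0. , 0. ]))
```

```bash
python3 -m creep '[{"hand":0,"travel":[36,-24.2,0],"angular":[0.4,0,0]},{"hand":0,"travel":[36,-24.2,0],"angular":[0.4,0,0]},{"hand":0,"travel":[36,-24.2,0],"angular":[0.4,0,0]},{"hand":0,"travel":[36,-24.2,0],"angular":[0.4,0,0]},{"hand":0,"travel":[36,-24.2,0],"angular":[0.4,0,0]},{"hand":0,"travel":[36,-24.2,0],"angular":[0.4,0,0]},{"hand":0,"travel":[36,-24.2,0],"angular":[0.4,0,0]},{"hand":0,"travel":[36,-24.2,0],"angular":[0.4,0,0]},{"hand":0,"travel":[36,-24.2,0],"angular":[0.4,0,0]},{"hand":0,"travel":[36,-24.2,0],"angular":[0.4,0,0]},{"hand":0,"travel":[36,-24.2,0],"angular":[0.4,0,0]},{"hand":0,"travel":[36,-24.2,0],"angular":[0.4,0,0]},{"hand":0,"travel":[36,-24.2,4],"angular":[0.4,0,0]},{"hand":0,"travel":[36,-24.2,8],"angular":[0.4,0,0]},{"hand":0,"travel":[36,-24.2,10.2],"angular":[0.4,0,0]},{"hand":0,"travel":[36,-24.2,10.9],"angular":[0.4,0,0]},{"hand":0,"travel":[36,-24.2,11.2],"angular":[0.4,0,0]},{"hand":0,"travel":[36,-24.2,11.2],"angular":[0.4,0,0]},{"hand":0,"travel":[36,-24.2,11.2],"angular":[0.4,0,0]}]'
```

```text
clock: 21.4
eef_pos: [605.3, 54.4, 90.6]
tool_rot: [3.141, -0.001, 0.892]
force: [0.1, 0.3, -0.6]
width: 44.4
```

```bash
python3 -m creep '[{"hand":0,"travel":[0,0,0.2],"angular":[0,0,0]},{"hand":0,"travel":[0,0,0.3],"angular":[0,0,0]},{"hand":0,"travel":[0,0,0.3],"angular":[0,0,0]},{"hand":0,"travel":[0,0,0.3],"angular":[0,0,0]}]'
```

```text
clock: 21.8
eef_pos: [606.0, 54.4, 89.6]
tool_rot: [3.139, -0.002, 0.891]
force: [-3.4, -0.6, 9.9]
width: 44.4
```

```bash
python3 -m creep '[{"hand":0.7,"travel":[0,0,0],"angular":[0,0,0]},{"hand":0.7,"travel":[0,0,0],"angular":[0,0,0]},{"hand":0.7,"travel":[0,0,0],"angular":[0,0,0]},{"hand":0.8,"travel":[0,0,-4],"angular":[0,0,0]},{"hand":1,"travel":[0,0,-8],"angular":[0,0,0]},{"hand":1,"travel":[0,0,-12],"angular":[0,0,0]},{"hand":1,"travel":[0,0,-12],"angular":[0,0,0]}]'
python3 - <<'E'
from h import *
print(go((467.2,-284.7,200),YJ))
E
```

```text
clock: 22.5
eef_pos: [609.2, 55.7, 215.2]
tool_rot: [3.132, -0.01, 0.891]
force: [-0.2, 0.8, -0.3]
width: 85.2
(array([-35.41,  10.34,   1.26]), array([ 0.6, -0.6, -0.1]))
```

```bash
python3 -m creep '[{"hand":1,"travel":[-35.4,10.3,1.3],"angular":[0.6,-0.6,0]},{"hand":1,"travel":[-35.4,10.3,1.3],"angular":[0.6,-0.6,0]},{"hand":1,"travel":[-35.4,10.3,1.3],"angular":[0.6,-0.6,0]},{"hand":1,"travel":[-35.4,10.3,1.3],"angular":[0.6,-0.6,0]},{"hand":1,"travel":[-35.4,10.3,1.3],"angular":[0.6,-0.6,0]},{"hand":1,"travel":[-35.4,10.3,1.3],"angular":[0.6,-0.6,0]},{"hand":1,"travel":[-35.4,10.3,1.3],"angular":[0.6,-0.6,0]},{"hand":1,"travel":[-35.4,10.3,1.3],"angular":[0.6,-0.6,0]},{"hand":1,"travel":[-35.4,10.3,1.3],"angular":[0.6,-0.6,0]},{"hand":1,"travel":[-35.4,10.3,1.3],"angular":[0.6,-0.6,0]},{"hand":1,"travel":[-35.4,10.3,6],"angular":[0.6,-0.6,0]},{"hand":1,"travel":[-35.4,10.3,10.5],"angular":[0.6,-0.6,0]},{"hand":1,"travel":[-35.4,10.3,13.5],"angular":[0.6,-0.6,0]},{"hand":1,"travel":[-35.4,10.3,14.7],"angular":[0.6,-0.6,0]},{"hand":1,"travel":[-35.4,10.3,14.7],"angular":[0.6,-0.6,0]},{"hand":1,"travel":[-35.4,10.3,14.7],"angular":[0.6,-0.6,0]},{"hand":0,"travel":[-35.4,10.3,14.7],"angular":[0.6,-0.6,0]},{"hand":0,"travel":[-35.4,10.3,14.7],"angular":[0.6,-0.6,0]},{"hand":0,"travel":[-35.4,10.3,14.7],"angular":[0.6,-0.6,0]}]'
python3 -m creep '[{"hand":0,"travel":[0,0,0],"angular":[0,0,0]},{"hand":0,"travel":[0,0,0],"angular":[0,0,0]},{"hand":0,"travel":[0,0,-1],"angular":[0,0,0]},{"hand":0,"travel":[0,0,-5],"angular":[0,0,0]},{"hand":0,"travel":[0,0,-9],"angular":[0,0,0]},{"hand":0,"travel":[0,0,-13.4],"angular":[0,0,0]},{"hand":0,"travel":[0,0,-13.4],"angular":[0,0,0]},{"hand":0,"travel":[0,0,-13.4],"angular":[0,0,0]}]'
python3 - <<'E'
from h import *
print(go((522.2,121.3,200),YJ))
E
```

```text
clock: 24.4
eef_pos: [469.4, -284.7, 66.8]
tool_rot: [3.14, 0.0, 0.89]
force: [-5.7, 1.0, 26.8]
width: 44.1
clock: 25.2
eef_pos: [469.4, -284.9, 202.0]
tool_rot: [3.138, 0.0, 0.89]
force: [0.0, -0.1, -1.5]
width: 44.5
(array([ 34.89, -21.46,   0.11]), array([ 0.2,  0. , -0.1]))
```

```bash
python3 -m creep '[{"hand":0,"travel":[34.9,-21.5,0],"angular":[0.2,0,0]},{"hand":0,"travel":[34.9,-21.5,0],"angular":[0.2,0,0]},{"hand":0,"travel":[34.9,-21.5,0],"angular":[0.2,0,0]},{"hand":0,"travel":[34.9,-21.5,0],"angular":[0.2,0,0]},{"hand":0,"travel":[34.9,-21.5,0],"angular":[0.2,0,0]},{"hand":0,"travel":[34.9,-21.5,0],"angular":[0.2,0,0]},{"hand":0,"travel":[34.9,-21.5,0],"angular":[0.2,0,0]},{"hand":0,"travel":[34.9,-21.5,0],"angular":[0.2,0,0]},{"hand":0,"travel":[34.9,-21.5,0],"angular":[0.2,0,0]},{"hand":0,"travel":[34.9,-21.5,0],"angular":[0.2,0,0]},{"hand":0,"travel":[34.9,-21.5,0],"angular":[0.2,0,0]},{"hand":0,"travel":[34.9,-21.5,4],"angular":[0.2,0,0]},{"hand":0,"travel":[34.9,-21.5,8],"angular":[0.2,0,0]},{"hand":0,"travel":[34.9,-21.5,10],"angular":[0.2,0,0]},{"hand":0,"travel":[34.9,-21.5,10.8],"angular":[0.2,0,0]},{"hand":0,"travel":[34.9,-21.5,11.1],"angular":[0.2,0,0]},{"hand":0,"travel":[34.9,-21.5,11.1],"angular":[0.2,0,0]},{"hand":0,"travel":[34.9,-21.5,11.2],"angular":[0.2,0,0]},{"hand":0,"travel":[34.9,-21.5,11.3],"angular":[0.2,0,0]}]'
```

```text
clock: 27.1
eef_pos: [523.0, 121.4, 89.1]
tool_rot: [3.14, -0.001, 0.89]
force: [-0.5, 0.2, -1.7]
width: 44.0
```

```bash
python3 -m creep '[{"hand":0,"travel":[0,0,0.2],"angular":[0,0,0]},{"hand":0,"travel":[0,0,0.3],"angular":[0,0,0]},{"hand":0,"travel":[0,0,0.3],"angular":[0,0,0]},{"hand":0,"travel":[0,0,0.3],"angular":[0,0,0]}]'
```

```text
clock: 27.5
eef_pos: [523.5, 121.4, 87.0]
tool_rot: [3.139, -0.002, 0.89]
force: [-0.4, -2.0, 5.5]
width: 44.6
```

```bash
python3 -m creep '[{"hand":0.7,"travel":[0,0,0],"angular":[0,0,0]},{"hand":0.7,"travel":[0,0,0],"angular":[0,0,0]},{"hand":0.7,"travel":[0,0,0],"angular":[0,0,0]},{"hand":0.8,"travel":[0,0,-4],"angular":[0,0,0]},{"hand":1,"travel":[0,0,-8],"angular":[0,0,0]},{"hand":1,"travel":[0,0,-12],"angular":[0,0,0]},{"hand":1,"travel":[0,0,-12],"angular":[0,0,0]}]'
python3 - <<'E'
from h import *
print(go((468.3,-373,200),YJ))
E
```

```text
clock: 28.2
eef_pos: [526.3, 123.1, 211.8]
tool_rot: [3.134, -0.01, 0.89]
force: [1.6, 1.2, 0.2]
width: 85.1
(array([-42.2 ,  26.73,   0.97]), array([ 0.5, -0.6, -0.2]))
```

```bash
python3 -m creep '[{"hand":1,"travel":[-42.2,26.7,1],"angular":[0.5,-0.6,0]},{"hand":1,"travel":[-42.2,26.7,1],"angular":[0.5,-0.6,0]},{"hand":1,"travel":[-42.2,26.7,1],"angular":[0.5,-0.6,0]},{"hand":1,"travel":[-42.2,26.7,1],"angular":[0.5,-0.6,0]},{"hand":1,"travel":[-42.2,26.7,1],"angular":[0.5,-0.6,0]},{"hand":1,"travel":[-42.2,26.7,1],"angular":[0.5,-0.6,0]},{"hand":1,"travel":[-42.2,26.7,1],"angular":[0.5,-0.6,0]},{"hand":1,"travel":[-42.2,26.7,1],"angular":[0.5,-0.6,0]},{"hand":1,"travel":[-42.2,26.7,1],"angular":[0.5,-0.6,0]},{"hand":1,"travel":[-42.2,26.7,1],"angular":[0.5,-0.6,0]},{"hand":1,"travel":[-42.2,26.7,1],"angular":[0.5,-0.6,0]},{"hand":1,"travel":[-42.2,26.7,1],"angular":[0.5,-0.6,0]},{"hand":1,"travel":[-42.2,26.7,5.5],"angular":[0.5,-0.6,0]},{"hand":1,"travel":[-42.2,26.7,10],"angular":[0.5,-0.6,0]},{"hand":1,"travel":[-42.2,26.7,13],"angular":[0.5,-0.6,0]},{"hand":1,"travel":[-42.2,26.7,14.4],"angular":[0.5,-0.6,0]},{"hand":1,"travel":[-42.2,26.7,14.4],"angular":[0.5,-0.6,0]},{"hand":1,"travel":[-42.2,26.7,14.4],"angular":[0.5,-0.6,0]},{"hand":0,"travel":[-42.2,26.7,14.4],"angular":[0.5,-0.6,0]}]'
python3 -m creep '[{"hand":0,"travel":[0,0,0],"angular":[0,0,0]},{"hand":0,"travel":[0,0,0],"angular":[0,0,0]},{"hand":0,"travel":[0,0,0],"angular":[0,0,0]},{"hand":0,"travel":[0,0,0],"angular":[0,0,0]},{"hand":0,"travel":[0,0,-1],"angular":[0,0,0]},{"hand":0,"travel":[0,0,-5],"angular":[0,0,0]},{"hand":0,"travel":[0,0,-9],"angular":[0,0,0]},{"hand":0,"travel":[0,0,-13.4],"angular":[0,0,0]},{"hand":0,"travel":[0,0,-13.4],"angular":[0,0,0]},{"hand":0,"travel":[0,0,-13.4],"angular":[0,0,0]}]'
python3 - <<'E'
from h import *
print(go((530.2,47.7,200),YJ))
E
```

```text
clock: 30.1
eef_pos: [471.2, -372.8, 67.5]
tool_rot: [3.139, -0.0, 0.89]
force: [-0.9, 0.7, 1.2]
width: 73.0
clock: 31.1
eef_pos: [471.0, -372.9, 202.8]
tool_rot: [3.137, 0.0, 0.89]
force: [-1.1, -1.0, -3.2]
width: 44.4
(array([ 36.41, -21.88,   0.17]), array([ 0.3,  0. , -0.2]))
```

```bash
python3 -m creep '[{"hand":0,"travel":[36.4,-21.9,0],"angular":[0.3,0,0]},{"hand":0,"travel":[36.4,-21.9,0],"angular":[0.3,0,0]},{"hand":0,"travel":[36.4,-21.9,0],"angular":[0.3,0,0]},{"hand":0,"travel":[36.4,-21.9,0],"angular":[0.3,0,0]},{"hand":0,"travel":[36.4,-21.9,0],"angular":[0.3,0,0]},{"hand":0,"travel":[36.4,-21.9,0],"angular":[0.3,0,0]},{"hand":0,"travel":[36.4,-21.9,0],"angular":[0.3,0,0]},{"hand":0,"travel":[36.4,-21.9,0],"angular":[0.3,0,0]},{"hand":0,"travel":[36.4,-21.9,0],"angular":[0.3,0,0]},{"hand":0,"travel":[36.4,-21.9,0],"angular":[0.3,0,0]},{"hand":0,"travel":[36.4,-21.9,0],"angular":[0.3,0,0]},{"hand":0,"travel":[36.4,-21.9,4],"angular":[0.3,0,0]},{"hand":0,"travel":[36.4,-21.9,8],"angular":[0.3,0,0]},{"hand":0,"travel":[36.4,-21.9,10],"angular":[0.3,0,0]},{"hand":0,"travel":[36.4,-21.9,10.9],"angular":[0.3,0,0]},{"hand":0,"travel":[36.4,-21.9,11.2],"angular":[0.3,0,0]},{"hand":0,"travel":[36.4,-21.9,11.2],"angular":[0.3,0,0]},{"hand":0,"travel":[36.4,-21.9,11.4],"angular":[0.3,0,0]},{"hand":0,"travel":[36.4,-21.9,11.5],"angular":[0.3,0,0]}]'
```

```text
clock: 33.0
eef_pos: [530.8, 46.2, 89.2]
tool_rot: [3.14, 0.001, 0.888]
force: [-8.6, -1.8, 28.8]
width: 44.5
```

```bash
python3 -m creep '[{"hand":0,"travel":[0,0,0],"angular":[0,0,0]},{"hand":0.7,"travel":[0,0,0],"angular":[0,0,0]},{"hand":0.7,"travel":[0,0,0],"angular":[0,0,0]},{"hand":0.7,"travel":[0,0,0],"angular":[0,0,0]},{"hand":0.8,"travel":[0,0,-4],"angular":[0,0,0]},{"hand":1,"travel":[0,0,-8],"angular":[0,0,0]},{"hand":1,"travel":[0,0,-12],"angular":[0,0,0]},{"hand":1,"travel":[0,0,-17],"angular":[0,0,0]},{"hand":1,"travel":[0,0,-22],"angular":[0,0,0]},{"hand":1,"travel":[0,0,-22],"angular":[0,0,0]}]'
python3 - <<'E'
from h import *
im=save("wrist","w3")
for n in ("hinge_hole","rest_pad","tray_floor","gate_grip","gate_hole","gate_end","jar1_mid"): print(n,[(np.round(d["at"],1),d["confidence"]) for d in ctrl.spot_point("wrist",n)][:4])
for n in ("hinge_hole","rest_pad","gate_grip","gate_hole","gate_end"): print(n,np.round(px(im,dict(hinge_hole=(449,195,85),rest_pad=(468.5,14,85),gate_grip=(560,-138,50),gate_hole=(466,-129,28),gate_end=(682,-151,0))[n])))
E
```

```text
clock: 34.0
eef_pos: [534.4, 48.3, 315.8]
tool_rot: [3.131, -0.008, 0.888]
force: [0.5, 0.4, -0.3]
width: 85.6
hinge_hole [(array([450.4, 199.1,  85. ]), 0.75)]
rest_pad [(array([467.2,  11.8,  90.1]), 0.81), (array([750.2, 180.3,   2. ]), 0.18)]
tray_floor [(array([563.6,  92.8,  42.6]), 0.87)]
gate_grip [(array([ 561.3, -134.9,   53. ]), 0.75), (array([593., 120.,  90.]), 0.39)]
gate_hole [(array([ 465.1, -126.3,   26.6]), 0.93)]
gate_end [(array([ 682.2, -149.5,   -4.6]), 0.77)]
jar1_mid []
hinge_hole [398.  18.]
rest_pad [255. 172.]
gate_grip [216. 316.]
gate_hole [169. 245.]
gate_end [282. 368.]
```

View pics/w3.png

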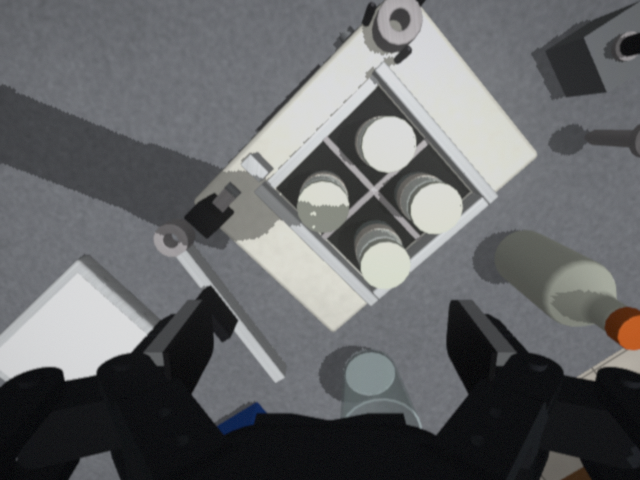

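Run:
```python
from h import *
print(go((560.5,-137,200),np.radians(84.2)))
im=ctrl.get_image("wrist"); print(ray(im,400,18.5,85),ray(im,171.5,239.5,28))
```

```text
(array([-12.29,  13.94,  10.83]), array([ -0. ,   0.2, -33.3]))
[443.19337029 192.09439106  85.        ] [ 455.06460999 -121.40503471   28.        ]
```

Run:
```python
from h import *
print(go((455,110,320),np.radians(6.15)))
```

```text
(array([ 0.18, -9.83, -1.19]), array([ 0.1,  0.1, 44.8]))
```

```bash
python3 -m creep '[{"hand":1,"travel":[0.2,-9.8,-1],"angular":[0.1,0.1,44.8]},{"hand":1,"travel":[0.2,-9.8,-1],"angular":[0.1,0.1,44.8]},{"hand":1,"travel":[0.2,-9.8,-1],"angular":[0.1,0.1,44.8]},{"hand":1,"travel":[0.2,-9.8,-1],"angular":[0.1,0.1,44.8]},{"hand":1,"travel":[0.2,-9.8,-1],"angular":[0.1,0.1,44.8]},{"hand":1,"travel":[0.2,-9.8,-1],"angular":[0.1,0.1,44.8]},{"hand":1,"travel":[0.2,-9.8,-1],"angular":[0.1,0.1,44.8]},{"hand":1,"travel":[0.2,-9.8,-1],"angular":[0.1,0.1,44.8]},{"hand":1,"travel":[0.2,-9.8,-1],"angular":[0.1,0.1,44.8]},{"hand":1,"travel":[0.2,-9.8,-1],"angular":[0.1,0.1,44.8]}]'
cat > wh.py <<'E'
from h import *
im=save("wrist","w4")
import json
json.dump({k:np.array(v).tolist() for k,v in im.items() if k!="frame"},open("w4.json","w"))
for n in ("hinge_hole","rest_pad"): print(n,[(np.round(d["at"],1),d["confidence"]) for d in ctrl.spot_point("wrist",n)][:4])
for p in ((449,195,85),(468.5,14,85)): print(np.round(px(im,p)))
E
python3 wh.py
```

```text
clock: 35.45
eef_pos: [455.4, 109.9, 318.0]
tool_rot: [-3.141, 0.001, 0.107]
force: [0.1, 0.1, 0.3]
width: 85.5
hinge_hole [(array([448. , 201.2,  86.5]), 0.69), (array([591.6, 120.3,  92.5]), 0.22)]
rest_pad [(array([470.7,  14.8,  89.5]), 0.84)]
[334. 112.]
[334. 297.]
```

View pics/w4.png

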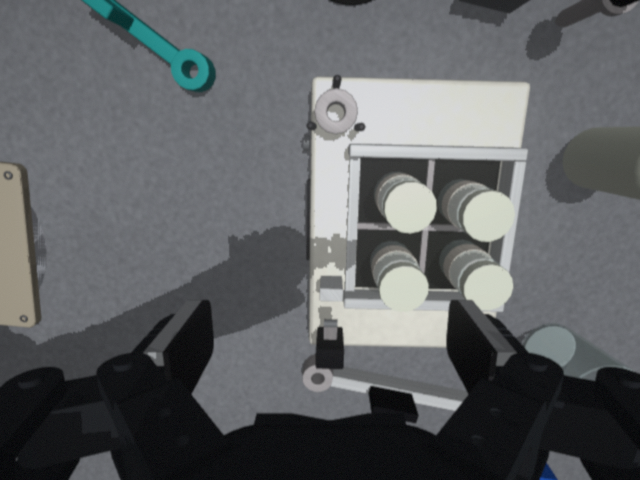

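Run:
```python
from h import *
import json
w=json.load(open("w4.json"))
def ang(a,b): d=b-a; return round(np.degrees(np.arctan2(d[1],d[0])),2),round(np.linalg.norm(d),1)
print("w base top",ang(ray(w,314,78,45),ray(w,529,84,45)))
print("w rail +y",ang(ray(w,350,147,75),ray(w,526,153,75)))
print("w rail -y",ang(ray(w,346,305,75),ray(w,505,313,75)))
print("hinge",ray(w,336,111,85),"pad",ray(w,332,291,85),ang(ray(w,332,291,85),ray(w,336,111,85)))
t=ctrl.get_image("top")
g=lambda u,v,z:ray(t,200+u/4,150+v/4,z)
print("t left base",ang(g(47,92,45),g(70,440,45)))
print("t rail back",ang(g(420,64,75),g(142,85,75)))
print("t hinge",g(113,394,85))
# fit base outline with opencv in top picture of first view
f=cv2.imread("pics/top0.png"); m=cv2.inRange(f,(185,185,185),(255,255,255)); m[:, :205]=0; m[:,345:]=0; m[:150]=0; m[270:]=0
m=cv2.morphologyEx(m,cv2.MORPH_CLOSE,np.ones((25,25),np.uint8))
r=cv2.minAreaRect(np.argwhere(m>0)[:,::-1].astype(np.float32)); print(r)
b=cv2.boxPoints(r); P=[ray(t,*p,45) for p in b]; print([ang(P[i],P[(i+1)%4]) for i in range(4)],np.mean(P,0))
```

```text
w base top (np.float64(4.54), np.float64(212.8))
w rail +y (np.float64(4.13), np.float64(169.1))
w rail -y (np.float64(2.91), np.float64(170.9))
hinge [450.70516069 195.61667848  85.        ] pad [465.88809031  20.03382753  85.        ] (np.float64(94.94), np.float64(176.2))
t left base (np.float64(-175.57), np.float64(213.3))
t rail back (np.float64(94.31), np.float64(166.7))
t hinge [450.63060893 194.26687654  85.        ]
((274.2275695800781, 211.23104858398438), (86.53339385986328, 120.99726867675781), 85.2363510131836)
[(np.float64(-85.24), np.float64(295.4)), (np.float64(-175.66), np.float64(212.5)), (np.float64(94.62), np.float64(291.4)), (np.float64(5.41), np.float64(211.7))] [545.26039562  88.74355368  45.        ]
```

Run:
```python
from h import *
print(go((555,-120,250),np.radians(84.2)))
```

```text
(array([ 7.46, 23.92,  6.8 ]), array([ -0. ,   0. , -78.1]))
```

```bash
python3 -m creep '[{"hand":0.6,"travel":[7.5,23.9,6.8],"angular":[0,0,-78.1]},{"hand":0.6,"travel":[7.5,23.9,6.8],"angular":[0,0,-78.1]},{"hand":0.6,"travel":[7.5,23.9,6.8],"angular":[0,0,-78.1]},{"hand":0.6,"travel":[7.5,23.9,6.8],"angular":[0,0,-78.1]},{"hand":0.6,"travel":[7.5,23.9,6.8],"angular":[0,0,-78.1]},{"hand":0.6,"travel":[7.5,23.9,6.8],"angular":[0,0,-78.1]},{"hand":0.6,"travel":[7.5,23.9,6.8],"angular":[0,0,-78.1]},{"hand":0.6,"travel":[7.5,23.9,6.8],"angular":[0,0,-78.1]},{"hand":0.6,"travel":[7.5,23.9,6.8],"angular":[0,0,-78.1]},{"hand":0.6,"travel":[7.5,23.9,6.8],"angular":[0,0,-78.1]},{"hand":0.6,"travel":[7.5,23.9,6.8],"angular":[0,0,-78.1]},{"hand":0.6,"travel":[7.5,23.9,6.8],"angular":[0,0,-78.1]},{"hand":0.6,"travel":[7.5,23.9,6.8],"angular":[0,0,-78.1]}]'
sed -e 's/w4/w5/g' -e 's/("hinge_hole","rest_pad")/("gate_hole","gate_grip","gate_end")/' -e 's/((449.*)): print/((465.5,-128.5,28),(560.5,-137,72)): print/' wh.py > wh2.py; python3 wh2.py
```

```text
clock: 36.95
eef_pos: [555.4, -119.7, 250.1]
tool_rot: [-3.141, 0.0, 1.468]
force: [-0.0, -0.2, 0.0]
width: 51.0
gate_hole [(array([ 465.6, -127.6,   28.8]), 0.7)]
gate_grip [(array([ 559.9, -133.9,   50.9]), 0.55)]
gate_end [(array([ 681.7, -153.2,   -5.6]), 0.83)]
[308. 108.]
[309. 224.]
```

View pics/w5.png

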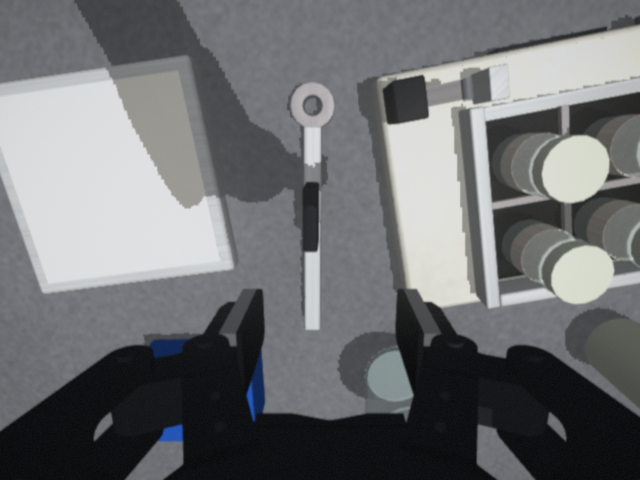

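Run:
```python
from h import *
import json
w=json.load(open("w5.json"))
h=ray(w,312,104,28);e=ray(w,313,328,28); d=(h-e)/np.linalg.norm(h-e); print(h,e,np.linalg.norm(h-e),np.degrees(np.arctan2(d[1],d[0])))
m=ray(w,313,128,28);print(m)
g=h-95*d; print(g, ray(w,311,217,72))
y=np.arctan2(d[1],d[0])-np.pi/2
print(go((g[0],g[1],35),y))
```

```text
[ 462.81462851 -124.99679702   28.        ] [ 679.37485255 -149.24315381   28.        ] 217.91332326019935 173.61169651157118
[ 483.07836594 -126.46324795   28.        ]
[ 557.22474064 -135.56707267   28.        ] [ 554.30103566 -134.67297216   72.        ]
(array([-1.57,  0.36, 21.51]), array([-0. , -0. ,  0.6]))
```

```bash
python3 -m creep '[{"hand":0.6,"travel":[-1.6,0.5,5],"angular":[0,0,0.6]},{"hand":0.6,"travel":[-1.6,0.5,10],"angular":[0,0,0.6]},{"hand":0.6,"travel":[-1.6,0.5,14],"angular":[0,0,0.6]},{"hand":0.6,"travel":[-1.6,0.5,18],"angular":[0,0,0.6]},{"hand":0.6,"travel":[-1.6,0.5,20.5],"angular":[0,0,0.6]},{"hand":0.6,"travel":[-1.6,0.5,21.5],"angular":[0,0,0.6]},{"hand":0.6,"travel":[-1.6,0.5,21.5],"angular":[0,0,0.6]},{"hand":0.6,"travel":[-1.6,0.5,21.5],"angular":[0,0,0.6]},{"hand":0,"travel":[-1.6,0.5,21.5],"angular":[0,0,0.6]},{"hand":0,"travel":[-1.6,0.5,21.5],"angular":[0,0,0.6]},{"hand":0,"travel":[-1.6,0.5,21.5],"angular":[0,0,0.6]},{"hand":0,"travel":[-1.6,0.5,21.5],"angular":[0,0,0.6]},{"hand":0,"travel":[-1.6,0.5,21.5],"angular":[0,0,0.6]},{"hand":0,"travel":[-1.6,0.5,21.5],"angular":[0,0,0.6]},{"hand":0,"travel":[-1.6,0.5,21.5],"angular":[0,0,0.6]}]'
```

```text
clock: 38.65
eef_pos: [559.3, -136.4, 36.2]
tool_rot: [3.14, 0.001, 1.458]
force: [-1.4, -0.5, 5.4]
width: 12.2
```

Run:
```python
from h import *
print(go((458,100.5,206),np.radians(4.5)))
```

```text
(array([ 22.4 , -12.7 , -17.01]), array([ 0.1, -0. , 79.1]))
```

```bash
python3 -m creep '[{"hand":0,"travel":[0,0,-2],"angular":[0,0,0]},{"hand":0,"travel":[0,0,-6],"angular":[0,0,0]},{"hand":0,"travel":[0,0,-10],"angular":[0,0,0]},{"hand":0,"travel":[0,0,-14],"angular":[0,0,0]},{"hand":0,"travel":[0,0,-17],"angular":[0,0,0]},{"hand":0,"travel":[2,-1.2,-17],"angular":[0.1,0,7]},{"hand":0,"travel":[4.4,-2.5,-17],"angular":[0.1,0,15]},{"hand":0,"travel":[6.8,-3.9,-17],"angular":[0.1,0,23]},{"hand":0,"travel":[9.2,-5.2,-17],"angular":[0.1,0,31]},{"hand":0,"travel":[11.6,-6.6,-17],"angular":[0.1,0,39]},{"hand":0,"travel":[14,-7.9,-17],"angular":[0.1,0,47]},{"hand":0,"travel":[16.4,-9.3,-17],"angular":[0.1,0,55]},{"hand":0,"travel":[18.8,-10.6,-17],"angular":[0.1,0,63]},{"hand":0,"travel":[21,-11.9,-17],"angular":[0.1,0,71]},{"hand":0,"travel":[22.4,-12.7,-17],"angular":[0.1,0,77]},{"hand":0,"travel":[22.4,-12.7,-17],"angular":[0.1,0,79.1]},{"hand":0,"travel":[22.4,-12.7,-17],"angular":[0.1,0,79.1]},{"hand":0,"travel":[22.4,-12.7,-17],"angular":[0.1,0,79.1]},{"hand":0,"travel":[22.4,-12.7,-17],"angular":[0.1,0,79.1]}]'
sed -e 's/w4/w6/g' -e 's/("hinge_hole","rest_pad")/("gate_hole","gate_grip","hinge_hole")/' -e 's/((449.*)): print/((450.6,195,85),(450.6,195,198)): print/' wh.py > wh3.py; python3 wh3.py; python3 -c "
from h import *
print(st()['eef_pos'],st()['force'])"
```

```text
clock: 40.55
eef_pos: [458.3, 99.4, 205.8]
tool_rot: [-3.141, 0.0, 0.077]
force: [-0.2, 0.4, -2.7]
width: 12.2
gate_hole [(array([453.8, 191.9, 195.5]), 0.91), (array([563.4,  90.1,  44.1]), 0.26)]
gate_grip [(array([459.6, 100.6, 220.1]), 0.6)]
hinge_hole [(array([450. , 199.9,  88.6]), 0.57)]
[331.  85.]
[332.  47.]
[458.19795218 100.00533754 205.88118933] [-0.92187389  0.19607054 -2.97669155]
```

View pics/w6.png

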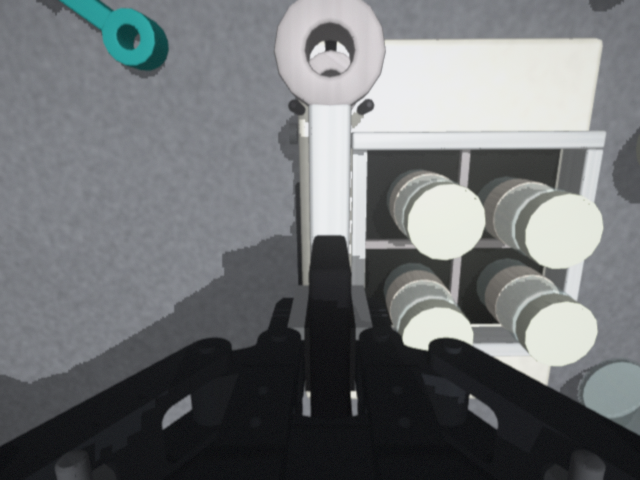

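Run:
```python
from h import *
import json
w=json.load(open("w6.json"))
a=ray(w,294.5,104,101);b=ray(w,368,104,101);m=(a+b)/2;print(a,b,np.linalg.norm(a-b),np.degrees(np.arctan2(b[1]-a[1],b[0]-a[0])))
ey=np.array([-np.sin(np.radians(4.5)),np.cos(np.radians(4.5)),0]);print("hinge",m+13*ey)
print("gatehole",ray(w,330.5,50,198)); print(ray(w,330,250,242))
f=cv2.imread("pics/w6.png"); cv2.imwrite("pics/w6c.png",cv2.resize(f[0:160,240:420],None,fx=4,fy=4,interpolation=cv2.INTER_CUBIC)[:600])
```

```text
[429.87743187 180.92271928 101.        ] [473.57285493 184.20075399 101.        ] 43.818209772703064 4.290298146610279
hinge [450.70517516 195.52166197 101.        ]
gatehole [450.15123931 194.14095498 198.        ]
[454.40227354 134.57828293 242.        ]
```

View pics/w6c.png

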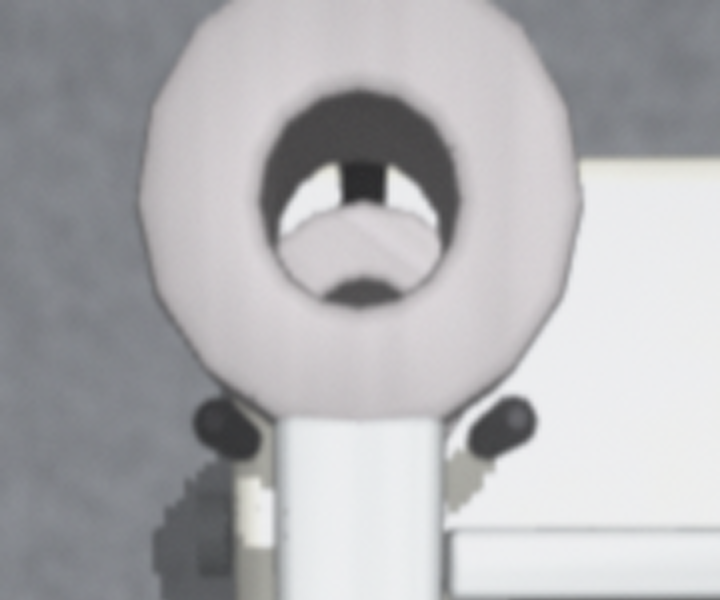

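```bash
python3 -m creep '[{"hand":0,"travel":[0.06,-0.08,1.5],"angular":[0,0,0]},{"hand":0,"travel":[0.06,-0.08,3],"angular":[0,0,0]},{"hand":0,"travel":[0.06,-0.08,4.5],"angular":[0,0,0]},{"hand":0,"travel":[0.06,-0.08,5.5],"angular":[0,0,0]},{"hand":0,"travel":[0.06,-0.08,6.2],"angular":[0,0,0]},{"hand":0,"travel":[0.06,-0.08,6.6],"angular":[0,0,0]},{"hand":0,"travel":[0.06,-0.08,7],"angular":[0,0,0]},{"hand":0,"travel":[0.06,-0.08,7.3],"angular":[0,0,0]},{"hand":0,"travel":[0.06,-0.08,7.3],"angular":[0,0,0]}]'
```

```text
clock: 41.65
eef_pos: [458.8, 100.9, 132.8]
tool_rot: [-3.141, 0.0, 0.077]
force: [0.6, -0.2, -2.6]
width: 12.3
```

```bash
python3 -m creep '[{"hand":0,"travel":[0,0,0.3],"angular":[0,0,0]},{"hand":0,"travel":[0,0,0.6],"angular":[0,0,0]},{"hand":0,"travel":[0,0,0.9],"angular":[0,0,0]},{"hand":0,"travel":[0,0,1.1],"angular":[0,0,0]},{"hand":0,"travel":[0,0,1.2],"angular":[0,0,0]},{"hand":0,"travel":[0,0,1.2],"angular":[0,0,0]},{"hand":0,"travel":[0,0,1.2],"angular":[0,0,0]}]'
```

```text
clock: 42.35
eef_pos: [458.7, 100.9, 121.2]
tool_rot: [-3.141, -0.0, 0.077]
force: [-2.2, -0.2, 5.3]
width: 12.1
```

```bash
python3 -m creep '[{"hand":0.35,"travel":[0,0,0],"angular":[0,0,0]},{"hand":0.35,"travel":[0,0,0],"angular":[0,0,0]},{"hand":0.35,"travel":[0,0,0],"angular":[0,0,0]},{"hand":0.35,"travel":[0,0,-3],"angular":[0,0,0]},{"hand":0.35,"travel":[0,0,-7],"angular":[0,0,0]},{"hand":0.35,"travel":[0,0,-12],"angular":[0,0,0]},{"hand":0.35,"travel":[0,0,-17],"angular":[0,0,0]},{"hand":0.35,"travel":[0,0,-17],"angular":[0,0,0]},{"hand":0.35,"travel":[0,0,-17],"angular":[0,0,0]}]'
cat > k.py <<'E'
from h import *
import json
im=ctrl.get_image("wrist"); json.dump({k:np.array(v).tolist() for k,v in im.items() if k!="frame"},open("w7.json","w"))
f=im["frame"][:,:,::-1]; cv2.imwrite("pics/w7full.png",f)
s=ctrl.get_image("scene")["frame"][:,:,::-1]
o=np.zeros((600,800,3),np.uint8)
o[:360,:480]=cv2.resize(f,(480,360),interpolation=cv2.INTER_AREA)
o[:420,484:]=cv2.resize(s[200:468,300:500],(316,420))
cv2.imwrite("pics/w7.png",o)
for c in ("wrist","scene"):
  for n in ("gate_hole","gate_grip","gate_end","pin_grip","holder"): print(c,n,[(np.round(d["at"],1),round(d["confidence"],2)) for d in ctrl.spot_point(c,n)][:3])
E
python3 k.py
```

```text
clock: 43.25
eef_pos: [459.2, 100.8, 292.2]
tool_rot: [-3.141, -0.003, 0.077]
force: [-0.3, -0.7, -0.8]
width: 29.8
wrist gate_hole [(array([448.9, 195.5, 110.4]), 0.97), (array([300. , 224.2,  25.2]), 0.9)]
wrist gate_grip [(array([457.3, 101. , 137. ]), 0.7)]
wrist gate_end [(array([464.2, -24.8,  77.9]), 0.84)]
wrist pin_grip [(array([ 735.4, -274.1,    2.6]), 0.51), (array([526.5,  48.3,  83.8]), 0.34)]
wrist holder []
scene gate_hole [(array([296.9, 219.5,  29.2]), 0.68), (array([446.2, 197. , 111.6]), 0.61)]
scene gate_grip [(array([221. , 270.2,  50.4]), 0.79), (array([454.4,  99. , 131.3]), 0.71)]
scene gate_end [(array([465.7, -23.6,  87. ]), 0.78), (array([109.5, 333.8,   5.4]), 0.63)]
scene pin_grip [(array([595.2, 346.8,  87.5]), 0.78), (array([674.7, 314.3, 119.2]), 0.57)]
scene holder [(array([592.7, 346.9,   1.5]), 0.92), (array([601.6,  51.5,  88.5]), 0.63), (array([596.6, 347.5,  85.8]), 0.16)]
```

View pics/w7.png

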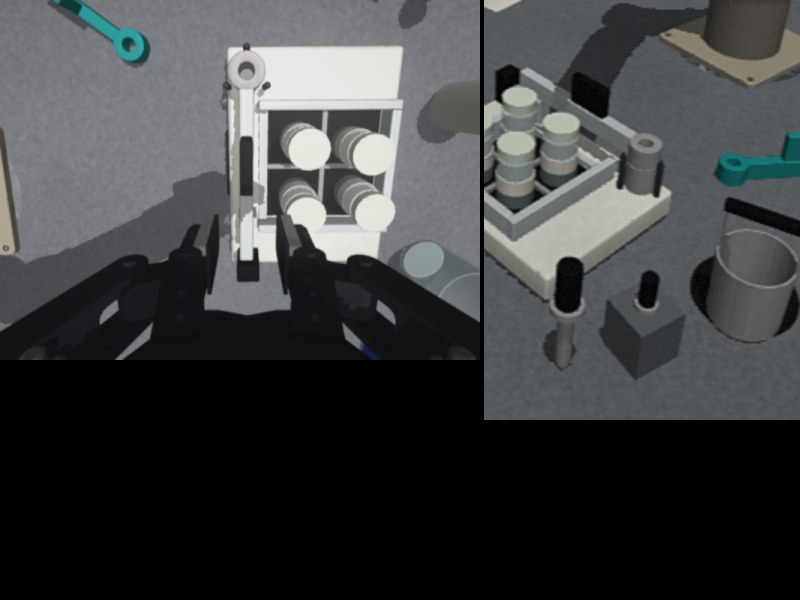

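Run:
```python
from h import *
t=ctrl.get_image("top")
for n in ("can_base","can_grip","mat","pin_grip","holder"): print(n,[(np.round(d["at"],1),round(d["confidence"],2)) for d in ctrl.spot_point("top",n)][:3])
print(ray(t,163.5,184.5,108))
s=ctrl.get_image("scene")
for n in ("can_base","can_grip","mat"): print(n,[(np.round(d["at"],1),round(d["confidence"],2)) for d in ctrl.spot_point("scene",n)][:3])
print(go((596,330,250),np.radians(4.5)))
```

```text
can_base [(array([473.3, 376.6,   5. ]), 0.74)]
can_grip [(array([475.9, 384.4, 142.7]), 0.58)]
mat [(array([447.8, 360.7,  -2.6]), 0.7)]
pin_grip [(array([675.9, 315.5, 120.3]), 0.79), (array([598.6, 345.6,  91. ]), 0.59)]
holder [(array([594.8, 347. ,   1.8]), 0.73), (array([767.4, -63.9,  -2.6]), 0.23)]
[598.77253106 343.48071222 108.        ]
can_base [(array([472.7, 382.5,   6.9]), 0.68)]
can_grip [(array([475.6, 383.4, 143.1]), 0.62), (array([522.1, 122.6,  87. ]), 0.4), (array([ 741. , -273.8,   -1.6]), 0.2)]
mat [(array([ 517.9, -322.7,   -2.8]), 0.4)]
(array([ 15.46, -21.78,   4.13]), array([-0. , -0. , -0.1]))
```

Run:
```python
from h import *
print(go((478,370,300),0.417))
```

```text
(array([  4.  , -26.68,  -0.87]), array([ -0. ,  -0. , -19.5]))
```

```bash
python3 -m creep '[{"hand":0.6,"travel":[4,-26.7,-0.9],"angular":[0,0,-19.5]},{"hand":0.6,"travel":[4,-26.7,-0.9],"angular":[0,0,-19.5]},{"hand":0.6,"travel":[4,-26.7,-0.9],"angular":[0,0,-19.5]},{"hand":0.6,"travel":[4,-26.7,-0.9],"angular":[0,0,-19.5]},{"hand":0.6,"travel":[4,-26.7,-0.9],"angular":[0,0,-19.5]},{"hand":0.6,"travel":[4,-26.7,-0.9],"angular":[0,0,-19.5]},{"hand":0.6,"travel":[4,-26.7,-0.9],"angular":[0,0,-19.5]},{"hand":0.6,"travel":[4,-26.7,-0.9],"angular":[0,0,-19.5]},{"hand":0.6,"travel":[4,-26.7,-0.9],"angular":[0,0,-19.5]},{"hand":0.6,"travel":[4,-26.7,-0.9],"angular":[0,0,-19.5]},{"hand":0.6,"travel":[4,-26.7,-0.9],"angular":[0,0,-19.5]},{"hand":0.6,"travel":[4,-26.7,-0.9],"angular":[0,0,-19.5]}]'
sed -e 's/w4/w8/g' -e 's/("hinge_hole","rest_pad")/("can_grip","can_base","mat","pin_grip","holder")/' -e 's/((449.*)): print/((475.5,383.5,151),(447,364,4),(598,345,108)): print/' wh.py > wh4.py; python3 wh4.py
```

```text
clock: 45.55
eef_pos: [478.3, 369.4, 300.5]
tool_rot: [3.141, -0.0, 0.417]
force: [0.2, -0.4, 0.3]
width: 50.9
can_grip [(array([470.3, 382.4, 141.6]), 0.96)]
can_base [(array([469.4, 381.7,   2.6]), 0.75)]
mat []
pin_grip [(array([595.4, 344.7,  88.7]), 0.67), (array([673.9, 315. , 113.2]), 0.62)]
holder [(array([598.3, 349.5,   1.8]), 0.88)]
[335. 206.]
[303. 187.]
[439. 288.]
```

View pics/w8.png

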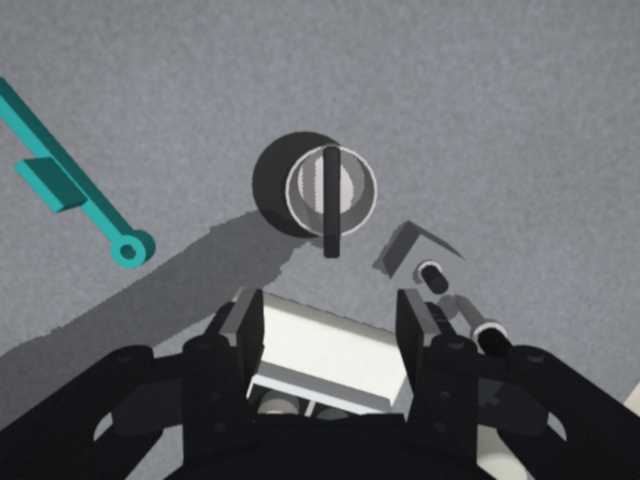

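Run:
```python
from h import *
import json
w=json.load(open("w8.json"))
a=ray(w,332,148,151);b=ray(w,332,256,151);m=(a+b)/2;print(a,b,m,np.linalg.norm(a-b),np.degrees(np.arctan2(*(a-b)[[1,0]])))
print("mat",ray(w,303.5,185,4),"pin",ray(w,439,284,108))
y=np.arctan2(*(b-a)[[1,0]])+np.pi/2
print(go((m[0],m[1],125),y))
s=st();print(s["eef_pos"])
```

```text
[456.26835759 421.40076793 151.        ] [489.45803471 346.30548358 151.        ] [472.86319615 383.85312575 151.        ] 82.10271858395322 113.84387216610325
mat [446.77339042 366.81860307   4.        ] pin [595.65162795 348.56059722 108.        ]
(array([ 0.09, -1.46, 17.53]), array([-0. , -0. ,  0.1]))
[477.97345476 370.11949288 300.29824326]
```

```bash
python3 -m creep '[{"hand":0.6,"travel":[0.1,-1.4,5],"angular":[0,0,0]},{"hand":0.6,"travel":[0.1,-1.4,10],"angular":[0,0,0]},{"hand":0.6,"travel":[0.1,-1.4,14],"angular":[0,0,0]},{"hand":0.6,"travel":[0.1,-1.4,16.5],"angular":[0,0,0]},{"hand":0.6,"travel":[0.1,-1.4,17.5],"angular":[0,0,0]},{"hand":0.6,"travel":[0.1,-1.4,17.5],"angular":[0,0,0]},{"hand":0,"travel":[0.1,-1.4,17.5],"angular":[0,0,0]},{"hand":0,"travel":[0.1,-1.4,17.5],"angular":[0,0,0]},{"hand":0,"travel":[0.1,-1.4,17.5],"angular":[0,0,0]},{"hand":0,"travel":[0.1,-1.4,17.5],"angular":[0,0,0]},{"hand":0,"travel":[0.1,-1.4,17.5],"angular":[0,0,0]},{"hand":0,"travel":[0.1,-1.4,17.5],"angular":[0,0,0]},{"hand":0,"travel":[0.1,-1.4,17.5],"angular":[0,0,0]}]'
python3 - <<'E'
from h import *
print(go((447,365.5,155)), go((447,365.5,126)))
E
```

```text
clock: 47.15
eef_pos: [473.7, 384.0, 127.1]
tool_rot: [-3.141, -0.003, 0.418]
force: [-1.3, -0.5, 7.2]
width: 11.6
(array([-3.18,  0.61, -2.8 ]), array([-0. , -0.1,  0. ])) (array([-3.19,  0.61,  0.1 ]), array([-0. , -0.1,  0. ]))
```

```bash
python3 -m creep '[{"hand":0,"travel":[0,0,-1],"angular":[0,-0.1,0]},{"hand":0,"travel":[0,0,-2.5],"angular":[0,-0.1,0]},{"hand":0,"travel":[-1,0.2,-2.5],"angular":[0,-0.1,0]},{"hand":0,"travel":[-2.2,0.4,-2.5],"angular":[0,-0.1,0]},{"hand":0,"travel":[-3.2,0.6,-2.5],"angular":[0,-0.1,0]},{"hand":0,"travel":[-3.2,0.6,-2.5],"angular":[0,-0.1,0]},{"hand":0,"travel":[-3.2,0.6,-2.5],"angular":[0,-0.1,0]},{"hand":0,"travel":[-3.2,0.6,-1.5],"angular":[0,-0.1,0]},{"hand":0,"travel":[-3.2,0.6,-0.7],"angular":[0,-0.1,0]},{"hand":0,"travel":[-3.2,0.6,-0.3],"angular":[0,-0.1,0]},{"hand":0,"travel":[-3.2,0.6,-0.1],"angular":[0,-0.1,0]},{"hand":0,"travel":[-3.2,0.6,-0.1],"angular":[0,-0.1,0]},{"hand":0,"travel":[-3.2,0.6,0],"angular":[0,-0.1,0]},{"hand":0,"travel":[-3.2,0.6,0],"angular":[0,-0.1,0]}]'
```

```text
clock: 48.55
eef_pos: [447.0, 365.9, 127.2]
tool_rot: [-3.141, -0.001, 0.418]
force: [-1.0, 0.3, -3.5]
width: 11.8
```

```bash
python3 -m creep '[{"hand":0,"travel":[0,0,0.1],"angular":[0,0,0]},{"hand":0,"travel":[0,0,0.2],"angular":[0,0,0]},{"hand":0,"travel":[0,0,0.2],"angular":[0,0,0]},{"hand":0,"travel":[0,0,0.2],"angular":[0,0,0]}]'
```

```text
clock: 48.95
eef_pos: [447.1, 366.3, 127.2]
tool_rot: [-3.141, -0.003, 0.418]
force: [-2.8, -2.6, 10.8]
width: 11.6
```

Seated. Release, rise, then head for the pin (jaw angle kept).

```bash
python3 -m creep '[{"hand":0.3,"travel":[0,0,0],"angular":[0,0,0]},{"hand":0.6,"travel":[0,0,0],"angular":[0,0,0]},{"hand":0.6,"travel":[0,0,0],"angular":[0,0,0]},{"hand":0.6,"travel":[0,0,0],"angular":[0,0,0]},{"hand":0.6,"travel":[0,0,-3],"angular":[0,0,0]},{"hand":0.6,"travel":[0,0,-7],"angular":[0,0,0]},{"hand":0.6,"travel":[0,0,-12],"angular":[0,0,0]},{"hand":0.6,"travel":[0,0,-12],"angular":[0,0,0]}]'
python3 - <<'E'
from h import *
t=ctrl.get_image("top")
for n in ("can_base","can_grip"): print(n,[(np.round(d["at"],1),round(d["confidence"],2)) for d in ctrl.spot_point("top",n)][:1])
print(go((597,346,220)))
E
```

```text
clock: 49.75
eef_pos: [449.4, 369.5, 253.6]
tool_rot: [-3.136, -0.015, 0.418]
force: [1.0, 0.3, -0.2]
width: 51.3
can_base [(array([448.2, 360.1,   3.1]), 0.68)]
can_grip [(array([447.8, 364.4, 143.1]), 0.62)]
(array([12.93,  7.88,  2.71]), array([-0. , -0.2,  0. ]))
```

```bash
python3 -m creep '[{"hand":0.7,"travel":[3,2,0],"angular":[0,-0.2,0]},{"hand":0.7,"travel":[7,4.5,1],"angular":[0,-0.2,0]},{"hand":0.7,"travel":[11,6.8,2],"angular":[0,-0.2,0]},{"hand":0.7,"travel":[12.9,7.9,2.7],"angular":[0,-0.2,0]},{"hand":0.7,"travel":[12.9,7.9,2.7],"angular":[0,-0.2,0]},{"hand":0.7,"travel":[12.9,7.9,2.7],"angular":[0,-0.2,0]},{"hand":0.7,"travel":[12.9,7.9,2.7],"angular":[0,-0.2,0]},{"hand":0.7,"travel":[12.9,7.9,2.7],"angular":[0,-0.2,0]}]'
python3 - <<'E'
from h import *
im=ctrl.get_image("wrist")
cv2.imwrite("pics/w9.png",im["frame"][:,:,::-1])
for n in ("pin_grip","holder"): print(n,[(np.round(d["at"],1),round(d["confidence"],2)) for d in ctrl.spot_point("wrist",n)][:3])
for d in ctrl.regions_of("wrist","pin_grip")[:2]:
  m=d["region"]; ys,xs=np.where(m); print(d["confidence"],xs.min(),xs.max(),ys.min(),ys.max(),xs.mean(),ys.mean())
for x,y in((597,346),(595,348)): print(px(im,(x,y,108)),px(im,(x,y,72)),px(im,(x,y,66)))
print(px(im,(600,346,108)),px(im,(597,349,108)))
# dark blob (pin grip)
g=im["frame"].max(2); u,v=map(int,px(im,(597,346,108))); sub=(g[v-60:v+60,u-60:u+60]<40).astype(np.uint8)
n,l,s,c=cv2.connectedComponentsWithStats(sub)
for i in range(1,n):
  if s[i,4]>80: print(s[i]+np.array([u-60,v-60,0,0,0]),c[i]+[u-60,v-60])
E
```

```text
clock: 50.7
eef_pos: [595.4, 346.5, 220.4]
tool_rot: [-3.141, 0.001, 0.42]
force: [0.2, -0.7, 0.7]
width: 60.2
pin_grip [(array([677.3, 314.9, 119.3]), 0.92), (array([599.9, 344.3,  93.1]), 0.8), (array([443.3, 363.1,   3.7]), 0.39)]
holder [(array([595.5, 350.1,   3.7]), 0.89)]
0.95 318 348 208 248 332.96918489065604 227.7783300198807
0.79 385 418 265 354 398.6017214397496 299.810641627543
(np.float64(333.1366450567788), np.float64(238.3089151789749)) (np.float64(332.7331159943072), np.float64(225.91005918689598)) (np.float64(332.6748190729789), np.float64(224.11882480119027))
(np.float64(331.6292556449437), np.float64(234.50909864779675)) (np.float64(331.4006239132306), np.float64(222.5245076156513)) (np.float64(331.3676056515274), np.float64(220.79373140125645))
(np.float64(337.2071076764484), np.float64(240.05432704131658)) (np.float64(334.9619501475971), np.float64(234.36093319745305))
[323 216  19  12  86] [330.39534884 220.55813953]
```

```bash
python3 -m creep '[{"hand":0.6,"travel":[0.1,0,4],"angular":[0,0,0]},{"hand":0.6,"travel":[0.1,0,8],"angular":[0,0,0]},{"hand":0.6,"travel":[0.1,0,11],"angular":[0,0,0]},{"hand":0.6,"travel":[0.1,0,13.5],"angular":[0,0,0]},{"hand":0.6,"travel":[0.1,0,14.3],"angular":[0,0,0]},{"hand":0.6,"travel":[0.1,0,14.3],"angular":[0,0,0]},{"hand":0,"travel":[0.1,0,14.3],"angular":[0,0,0]},{"hand":0,"travel":[0.1,0,14.3],"angular":[0,0,0]},{"hand":0,"travel":[0.1,0,14.3],"angular":[0,0,0]},{"hand":0,"travel":[0.1,0,14.3],"angular":[0,0,0]},{"hand":0,"travel":[0.1,0,14.3],"angular":[0,0,0]},{"hand":0,"travel":[0.1,0,14.3],"angular":[0,0,0]}]'
```

```text
clock: 52.1
eef_pos: [598.2, 347.2, 79.7]
tool_rot: [-3.141, -0.003, 0.418]
force: [-0.2, -0.5, 6.3]
width: 16.2
```

```bash
python3 -m creep '[{"hand":0,"travel":[0,0,-2],"angular":[0,0,0]},{"hand":0,"travel":[0,0,-6],"angular":[0,0,0]},{"hand":0,"travel":[0,0,-10],"angular":[0,0,0]},{"hand":0,"travel":[0,0,-13.6],"angular":[0,0,0]},{"hand":0,"travel":[0,0,-13.6],"angular":[0,0,0]},{"hand":0,"travel":[0,0,-13.6],"angular":[0,0,0]}]'
python3 - <<'E'
from h import *
print(go((450.6,195.2,216)))
E
```

```text
clock: 52.7
eef_pos: [598.2, 347.0, 216.9]
tool_rot: [-3.141, -0.005, 0.418]
force: [-0.4, 0.2, -1.1]
width: 15.9
(array([-1.965e+01,  7.880e+00, -1.000e-02]), array([-0. , -0.3,  0. ]))
```

```bash
python3 -m creep '[{"hand":0,"travel":[-3,1.2,0],"angular":[0,-0.3,0]},{"hand":0,"travel":[-7,2.8,0],"angular":[0,-0.3,0]},{"hand":0,"travel":[-11,4.4,0],"angular":[0,-0.3,0]},{"hand":0,"travel":[-15,6,0],"angular":[0,-0.3,0]},{"hand":0,"travel":[-18,7.2,0],"angular":[0,-0.3,0]},{"hand":0,"travel":[-19.7,7.9,0],"angular":[0,-0.3,0]},{"hand":0,"travel":[-19.7,7.9,0],"angular":[0,-0.3,0]},{"hand":0,"travel":[-19.7,7.9,0],"angular":[0,-0.3,0]},{"hand":0,"travel":[-19.7,7.9,0],"angular":[0,-0.3,0]},{"hand":0,"travel":[-19.7,7.9,0],"angular":[0,-0.3,0]}]'
python3 - <<'E'
from h import *
import json
im=ctrl.get_image("wrist"); json.dump({k:np.array(v).tolist() for k,v in im.items() if k!="frame"},open("w10.json","w"))
f=im["frame"][:,:,::-1]; cv2.imwrite("pics/w10full.png",f)
cv2.imwrite("pics/w10.png",cv2.resize(f[180:420,200:480],None,fx=2.5,fy=2.5,interpolation=cv2.INTER_CUBIC))
for n in ("pin_tip","pin_grip","gate_hole"): print(n,[(np.round(d["at"],1),round(d["confidence"],2)) for d in ctrl.spot_point("wrist",n)][:3])
e=st()["eef_pos"];print(e,px(im,(e[0],e[1],e[2]-73.7)),px(im,(450.6,195.2,113)))
E
```

```text
clock: 53.7
eef_pos: [450.7, 195.8, 215.5]
tool_rot: [-3.14, 0.0, 0.419]
force: [-0.0, -0.0, -0.9]
width: 16.1
pin_tip [(array([452.7, 189.4, 140.4]), 0.85), (array([670.2, 316.7,   1.8]), 0.8), (array([444.7, 363.7,   3.5]), 0.62)]
pin_grip [(array([449.9, 193.2, 227.7]), 0.86), (array([443.3, 363.8,   2.5]), 0.58)]
gate_hole [(array([302.9, 220.5,  27. ]), 0.87), (array([452.6, 195.9, 108.9]), 0.68)]
[450.34517622 195.22606369 215.69410906] (np.float64(330.4661138442147), np.float64(254.7040870958663)) (np.float64(330.6839960756933), np.float64(241.38259662865465))
```

View pics/w10.png

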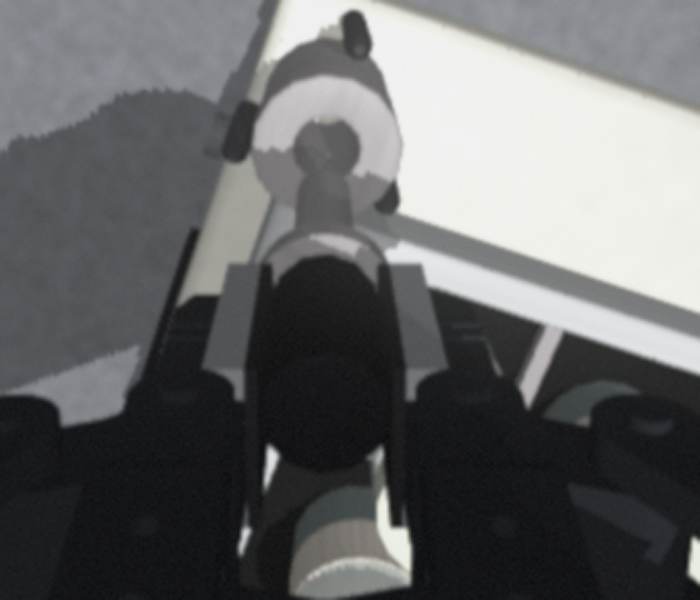

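Run:
```python
import cv2,json
from h import *
f=cv2.imread("pics/w10full.png",0)
print("u",list(range(308,354,2)))
for v in range(222,282,2): print(v,f[v,308:354:2].tolist())
w=json.load(open("w10.json"))
for z in (113,142,150,160,202): print(z,px(w,(450.5,195.6,z)))
```

```text
u [308, 310, 312, 314, 316, 318, 320, 322, 324, 326, 328, 330, 332, 334, 336, 338, 340, 342, 344, 346, 348, 350, 352]
222 [183, 192, 192, 194, 194, 193, 194, 193, 193, 193, 194, 191, 190, 189, 191, 192, 194, 194, 197, 201, 202, 203, 199]
224 [190, 191, 191, 193, 192, 192, 194, 194, 191, 192, 189, 186, 184, 185, 186, 190, 191, 191, 196, 198, 199, 201, 201]
226 [189, 191, 190, 192, 191, 191, 192, 190, 183, 180, 172, 172, 171, 168, 176, 184, 188, 192, 196, 196, 197, 198, 199]
228 [190, 190, 191, 192, 191, 190, 189, 168, 134, 165, 146, 153, 150, 134, 118, 152, 179, 190, 192, 194, 194, 196, 196]
230 [189, 189, 192, 190, 188, 188, 163, 117, 105, 104, 101, 104, 102, 96, 96, 101, 142, 184, 193, 193, 193, 193, 193]
232 [189, 191, 191, 189, 190, 177, 119, 104, 104, 104, 98, 95, 93, 94, 94, 92, 101, 157, 188, 192, 191, 192, 194]
234 [189, 190, 190, 189, 185, 138, 102, 105, 104, 105, 103, 95, 93, 94, 94, 92, 91, 107, 176, 191, 192, 191, 193]
236 [188, 191, 189, 190, 179, 106, 98, 105, 106, 105, 104, 96, 95, 93, 93, 92, 90, 94, 169, 191, 191, 190, 189]
238 [168, 181, 187, 183, 151, 92, 91, 101, 1
[... 2047 characters left out ...]
9, 142, 138]
276 [136, 107, 84, 87, 98, 111, 120, 122, 131, 139, 163, 179, 183, 185, 185, 181, 173, 150, 118, 103, 107, 135, 148]
278 [108, 85, 92, 105, 115, 120, 122, 121, 122, 122, 125, 137, 158, 173, 182, 185, 185, 182, 150, 129, 98, 103, 143]
280 [87, 99, 111, 113, 113, 116, 118, 120, 121, 120, 119, 116, 117, 126, 150, 162, 180, 160, 122, 125, 111, 94, 114]
113 (np.float64(330.79338295337834), np.float64(240.77800179077738))
142 (np.float64(330.9751337206268), np.float64(254.2443601704085))
150 (np.float64(331.03347499847064), np.float64(258.5670079790806))
160 (np.float64(331.112474689855), np.float64(264.4202881174146))
202 (np.float64(331.5433481429151), np.float64(296.3447549189565))
```

```bash
python3 -m creep '[{"hand":0,"travel":[0,0,1],"angular":[0,0,0]},{"hand":0,"travel":[0,0,2],"angular":[0,0,0]},{"hand":0,"travel":[0,0,2.7],"angular":[0,0,0]},{"hand":0,"travel":[0,0,3.2],"angular":[0,0,0]},{"hand":0,"travel":[0,0,3.7],"angular":[0,0,0]},{"hand":0,"travel":[0,0,4.2],"angular":[0,0,0]},{"hand":0,"travel":[0,0,4.2],"angular":[0,0,0]}]'
```

```text
clock: 54.6
eef_pos: [450.0, 195.1, 173.1]
tool_rot: [-3.141, 0.002, 0.419]
force: [0.3, -0.8, -1.3]
width: 16.4
```

```bash
python3 -m creep '[{"hand":0,"travel":[0,0,0.6],"angular":[0,0,0]},{"hand":0,"travel":[0,0,1.2],"angular":[0,0,0]},{"hand":0,"travel":[0,0,1.8],"angular":[0,0,0]},{"hand":0,"travel":[0,0,2.4],"angular":[0,0,0]},{"hand":0,"travel":[0,0,3],"angular":[0,0,0]},{"hand":0,"travel":[0,0,3.6],"angular":[0,0,0]},{"hand":0,"travel":[0,0,4.1],"angular":[0,0,0]},{"hand":0,"travel":[0,0,4.4],"angular":[0,0,0]},{"hand":0,"travel":[0,0,4.4],"angular":[0,0,0]}]'
```

```text
clock: 55.5
eef_pos: [449.7, 195.0, 128.7]
tool_rot: [-3.141, 0.002, 0.419]
force: [-0.0, 0.6, 0.0]
width: 16.4
```

Nearly home, no jamming; push the last millimetres gently.

```bash
python3 -m creep '[{"hand":0,"travel":[0,0,0.1],"angular":[0,0,0]},{"hand":0,"travel":[0,0,0.2],"angular":[0,0,0]},{"hand":0,"travel":[0,0,0.3],"angular":[0,0,0]},{"hand":0,"travel":[0,0,0.3],"angular":[0,0,0]},{"hand":0,"travel":[0,0,0.3],"angular":[0,0,0]}]'
```

```text
clock: 56.0
eef_pos: [449.8, 195.1, 126.6]
tool_rot: [-3.141, 0.002, 0.419]
force: [-1.4, -0.4, 7.8]
width: 15.9
```

```bash
python3 -m creep '[{"hand":0.5,"travel":[0,0,0],"angular":[0,0,0]},{"hand":0.5,"travel":[0,0,0],"angular":[0,0,0]},{"hand":0.5,"travel":[0,0,0],"angular":[0,0,0]},{"hand":0.5,"travel":[0,0,-3],"angular":[0,0,0]},{"hand":0.5,"travel":[0,0,-8],"angular":[0,0,0]},{"hand":0.5,"travel":[0,0,-13],"angular":[0,0,0]},{"hand":0.5,"travel":[0,2,-17],"angular":[0,0,0]},{"hand":0.5,"travel":[0,6,-20],"angular":[0,0,0]},{"hand":0.5,"travel":[0,6,-20],"angular":[0,0,0]},{"hand":0.5,"travel":[0,6,-20],"angular":[0,0,0]}]'
python3 - <<'E'
from h import *
for c in ("scene","top","wrist"):
  im=ctrl.get_image(c); cv2.imwrite(f"pics/end_{c}.png",im["frame"][:,:,::-1])
  for n in ("pin_grip","gate_hole","gate_end","can_base","can_grip") + (("jar1_mid","beaker","wash","tipbox","mat") if c!="wrist" else ()): print(c,n,[(np.round(d["at"]).astype(int).tolist(),round(d["confidence"],2)) for d in ctrl.spot_point(c,n)][:4])
print(st()["clock"])
E
```

```text
clock: 57.0
eef_pos: [475.0, 139.3, 326.9]
tool_rot: [-3.142, 0.0, 0.416]
force: [-1.0, -0.0, -0.5]
width: 42.6
scene pin_grip [([677, 311, 118], 0.85), ([451, 196, 134], 0.77)]
scene gate_hole [([448, 195, 112], 0.89), ([300, 223, 26], 0.78)]
scene gate_end [([464, -22, 87], 0.82), ([110, 335, 2], 0.72)]
scene can_base [([445, 358, 4], 0.59), ([565, 86, 46], 0.56)]
scene can_grip [([446, 367, 144], 0.86)]
scene jar1_mid [([532, 47, 90], 0.96)]
scene beaker [([764, -63, -4], 0.97)]
scene wash [([751, 180, 2], 0.78)]
scene tipbox [([738, -274, -1], 0.88)]
scene mat [([447, 365, 4], 0.84)]
top pin_grip [([675, 317, 122], 0.7)]
top gate_hole [([299, 220, 30], 0.96), ([468, -22, 89], 0.69)]
top gate_end [([110, 337, 1], 0.96), ([466, -20, 86], 0.89)]
top can_base [([446, 359, 8], 0.67)]
top can_grip [([447, 365, 146], 0.92)]
top jar1_mid []
top beaker [([768, -64, -4], 0.88), ([465, -24, 85], 0.61)]
top wash [([521, 120, 87], 0.67), ([752, 184, -1], 0.65), ([737, -279, -2], 0.21)]
top tipbox [([737, -281, -1], 0.59)]
top mat [([447, 365, 4], 0.85)]
wrist pin_grip [([680, 315, 116], 0.69)]
wrist gate_hole [([302, 223, 30], 0.82), ([451, 191, 109], 0.72)]
wrist gate_end []
wrist can_base []
wrist can_grip [([563, 90, 46], 0.37)]
58.4
```

```bash
python3 -c "
from cell import ctrl
print(ctrl.finish_job())"
```

```text
the job is handed in; nothing more can be done
None
```

The job is done and was handed in at about 58 s; no verdict was reported. The can stands upright on the mat, four jars are in the tray one to a bay, the gate is across the front, and the smaller pin is down through both knuckles.

**Can:** it was knocked about 30 mm aside, seen after the gate was on. I lifted it by the handle and set it back on the mat centre before fitting the pin. The last readings put it within about 6 mm of the mat centre, standing upright.

**Gate and pin:**
- **Gate:** it came to rest at exactly the expected height. The camera networks put its plain end at 85–89 mm and its knuckle hole at 109–112 mm, where 113 mm was expected. I did not measure the lever's angle itself.
- **Pin:** it went down without jamming and met resistance at 126.6 mm tool height, where 126.7 mm was expected for the collar home. The scene camera reads its grip at 134 mm where I expected 137 mm, which is within the network's error.

**Jars:** all four showed upright in their bays in the wrist pictures. In the last check the scene network reported only one jar and the top view none, so that check is partial.

**Bystanders:** the beaker, wash bottle and blue box read within a few millimetres of their starting positions.

**Other misses:** the top and wrist cameras found only the larger, unused pin at the end, so the pin check rests on the scene camera and the contact reading. I had used all 16 pictures, so the last checks are numbers only.

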